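# Hold the flywheel heavy side down

### The job

The grinder's flywheel sits in the blue balancing stand, and somewhere inside it is heavier on one side. Take it by the rim, turn it to and fro by hand to feel which side is the heavy one, then turn that side straight down (to within about 20 degrees) and finish still gripping the flywheel there, so that it can be marked. Leave the other things on the worktop where they stand.

Things in the scene. Friction and masses are not known exactly. Their poses are not given: they have to be found in the camera images.
- stand: Fixed blue balancing stand; origin under the centre of its 130 x 130 x 12 mm foot plate. x lies along the level axle (roughly away from the robot), y to the left, z up. Two cheeks, 40 to 52 mm either side of the disc's middle plane, carry the axle; 36 mm wide near the top (70 mm below 60 mm height), they reach up to 128 mm above the worktop.
- axle (a point): Centre of the flywheel, on the axle, 110 mm above the worktop; axes as the stand's. A hidden slug makes one side of the disc heavy: its moment about the axle goes as the sine of its angle from straight down, 0.16 to 0.24 N m at most, always less than the bearing's drag. So turning takes less effort while the heavy side sinks and more while it rises.
- flywheel_mark (a point): Red mark near the rim, 64 mm from the axle, in the disc's middle plane; turns with it. It is only an index: the slug's angle to it differs every time. The flywheel is an aluminium disc 150 mm in diameter, 16 mm thick along the axle, with six dark bolts evenly at 40 mm radius and a hub 48 mm in diameter, 36 mm wide. Pinch it across its thickness anywhere on the upper rim.
- flywheel (a joint): Angle of the flywheel about the axle, rad: 0 with the red mark on top, positive by the right-hand rule about the stand's +x (the disc's top moves to -y, the robot's right). It can turn several turns either way. The bearing is stiff: a constant drag of about 0.27 N m either way, so the disc stays wherever it is left.
- tamper: Loose bystander: coffee tamper with wooden knob, 88 mm tall, at the right. Leave it alone.
- milk_pitcher: Loose bystander: steel milk jug, 86 mm tall, left of the middle. Leave it alone.
- bean_jar: Loose bystander: jar with red lid, 105 mm tall, 68 mm wide, at the left. Leave it alone.
- saucer_a: Loose bystander: red saucer, 110 mm wide, at the left front. Leave it alone.
- grounds_brush: Loose bystander: brush with wooden handle, 158 mm long, lying at the right. Leave it alone.

How it is judged:
By the outcome, as a careful person would: the job done as asked, in the order asked, and still so for the second after the job is handed in, while the arm keeps its last pose, push and grip.
It also fails if it takes over 72 s, if anything falls off the work surface, if the arm or the gripper's body presses on something with over 40 N, if the wrist force passes 120 N, or if a joint passes its speed limit or range.

### The arm

A 6-joint arm with a two-finger parallel gripper is mounted at the origin on a cart in front of the work surface, level with it; the furniture and walls round the work are solid. World frame = base frame: x ahead of the robot, y to its left, z up, the work surface at z = 0. Lengths are in mm, angles in degrees, forces in N, time in s.
With the tool pointing down it reaches from about 350 to 850 mm from the base axis. Payload 8.1 kg.
Tool frame: the origin (TCP) lies midway between the tips of the shut fingers; the grasp point (between the pads) lies 19 mm behind it; z points along the fingers, y is the direction in which the jaws open and shut (so a half turn about z gives the same grasp; the last joint's range is limited). The gripper opens to 85 mm and grips with 20 to 120 N. Pads are 22 mm wide; open, the fingers measure 114 mm over their backs; the gripper's body (76 mm by 85 mm) begins 54 mm behind the grasp point. The pads swing forward as they close: fully open they stand 13 mm farther back than shut.
Start: joints at [-73.304, 7.471, 85.268, -0, 87.261, -4.893], TCP at [220.788, -557.905, 231.292] pointing down, gripper open.
Joint ranges: [-169.43, 169.43], [-51.17, 129.36], [1.28, 143.12], [-76.62, 256.62], [0, 156.53], [-152.29, 152.29]. Speed limits (degrees/s): [136.94, 136.94, 159.86, 180, 180, 180].

### API

Orientations are given as [roll, pitch, yaw] about the fixed x, y, z axes, in that order (R = Rz(yaw) Ry(pitch) Rx(roll)).
In Python, from bench import telemetry, snapshot, camera_params, job gives the robot as it stands. The module is installed in compiled form; this text tells all that it offers.
- The arm moves only by the shell command python3 -m jog 'ROWS' [FORCE]. ROWS is JSON, a list that holds one entry, the list of rows, each a list of 7 numbers: the shift along the tool's x, y, z in units of 50 mm (1.0 is 50 mm), then the turn, a rotation vector about the tool's x, y, z in units of 2 pi rad (1.0 is 2 pi rad), then the opening, from 0 (shut) to 1 (fully open). In form: [[[dx, dy, dz, rx, ry, rz, claw], ...]]. A call has 1 to 12 rows; each row shifts and turns the commanded pose from where the row before left it, along the tool's axes as they then stand; what a row does not reach is not made up. A row lasts 1/8 s, in which the tool goes at most 62.5 mm and 10.7 degrees, less where a joint would pass 70% of its speed; a pose out of reach is approached as far as the arm can. A call with a number of a shift or a turn outside -1 to 1 is refused whole. A call with a gripper value outside its range is refused whole. The fingers move at their own pace and stop on an object; FORCE is the grip in N (left out, the last holds). Time passes only in rows, so rows that do not move let the fingers close. It gives the time, the measured TCP pose, the force and the opening at its end, in the units of the state.
- telemetry.sense(): the state, without advancing time (a new reading comes with each control period).
- snapshot(name): name is "scene" or "side" or "wrist"; returns (picture, depth): 480x640x3 uint8, red, green, blue; 480x640 float32, mm along the optical axis (not along the pixel's ray), 0 where there is no reading.
- camera_params(name): a dict with "K" (3x3 intrinsics, pixels), "extrinsics" (4x4, takes a point from camera to world coordinates). Camera axes: x right, y down, z forward; pixel columns grow to the right and rows downward; lengths in mm; the calibration is good to about 2 mm. A picture is of the moment at which its call begins: read the wrist's pose just before it. camera_params takes no time and is no camera call; for the wrist camera it gives the pose at the moment of the call.
- job.hand_in(): hands the job in, once; it reports no verdict.
The state is a dict: "time": time; "joint_pos": joint angles; "qd": joint speeds; "joint_efforts": joint torques, N m; "tool_pos": TCP position; "tcp_rot": TCP orientation; "ft_force": force on the tool from outside, world axes, zero at the start; "wrist_torque": the same for the moment, N m; "finger_gap": finger opening in mm.
Only numpy, scipy, OpenCV 4.12 (cv2) and the standard library are available. Lean on these libraries where they do the work, as an engineer would, in place of code of your own. Each camera call takes 0.05 s, during which the arm holds its last target. There are 200 camera calls.

## Working session

There is one attempt and no reset: what is moved stays moved. The work goes in short steps, Python scripts to look and compute and a shell command to move; the robot and the scene stay as the last step left them, time stands still between calls to the robot, and variables do not carry over. Pictures are saved under pics/ and viewed, about 8 in all and at most 12, crops included, and the job is handed in when it is done.

```bash
mkdir -p pics; python3 - <<'E'
from bench import telemetry, snapshot, camera_params
import cv2,numpy as np
print(telemetry.sense())
ims=[]
for n in ["scene","side"]:
    p,d=snapshot(n); np.savez(f"{n}.npz",p=p,d=d); c=camera_params(n); print(n,c)
    cv2.imwrite(f"pics/{n}.png",p[:,:,::-1])
E
```

```text
{'time': 0.0, 'joint_pos': array([-7.33039205e+01,  7.51656833e+00,  8.53300516e+01,  5.50969160e-05,
        8.72619812e+01, -4.89218507e+00]), 'qd': array([-0.01578238, -0.08680425, -0.06677952,  0.02011258, -0.04441306,
       -0.01407232]), 'joint_efforts': array([ 5.64181755e-04, -5.69400179e+01, -5.00547659e+01, -1.28106408e-04,
        1.48261338e-02,  4.14177782e-05]), 'tool_pos': array([ 220.62863928, -557.36115173,  230.2218163 ]), 'tcp_rot': array([-1.79891799e+02, -9.31643404e-03,  2.15882531e+01]), 'ft_force': array([ 0.80135008, -0.5472133 ,  0.63194787]), 'wrist_torque': array([-0.00179444,  0.03339248, -0.03152744]), 'finger_gap': 85.55320822415328}
scene {'K': array([[567.32218979,   0.        , 318.65278902],
       [  0.        , 567.32218979, 238.03344   ],
       [  0.        ,   0.        ,   1.        ]]), 'extrinsics': array([[ 9.33019593e-01, -1.59154503e-01,  3.22713933e-01,
         1.01859297e+02],
       [-3.59457926e-01, -3.71730633e-01,  8.55924258e-01,
        -1.19372021e+03],
       [-1.62615455e-02, -9.14596185e-01, -4.04041311e-01,
         6.55602759e+02],
       [ 0.00000000e+00,  0.00000000e+00,  0.00000000e+00,
         1.00000000e+00]])}
side {'K': array([[622.47507549,   0.        , 317.63410729],
       [  0.        , 622.47507549, 247.45786432],
       [  0.        ,   0.        ,   1.        ]]), 'extrinsics': array([[ 9.42993100e-01, -1.94893776e-01,  2.69778482e-01,
         1.55457750e+02],
       [-3.32398029e-01, -5.91957832e-01,  7.34232576e-01,
        -1.07596020e+03],
       [ 1.66001263e-02, -7.82050088e-01, -6.22994458e-01,
         9.92976252e+02],
       [ 0.00000000e+00,  0.00000000e+00,  0.00000000e+00,
         1.00000000e+00]])}
```

View pics/scene.png

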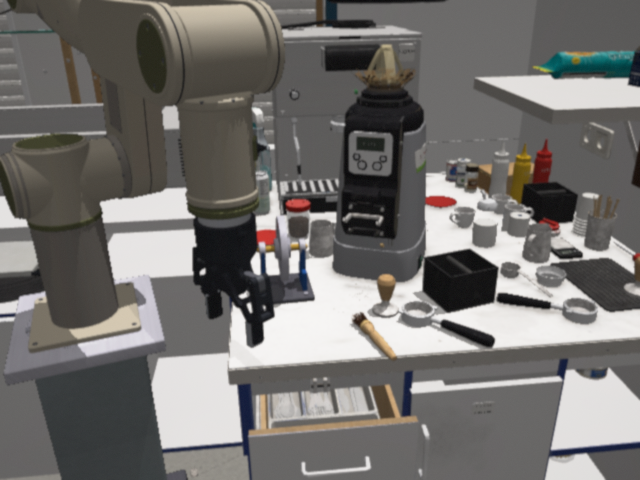

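View pics/side.png

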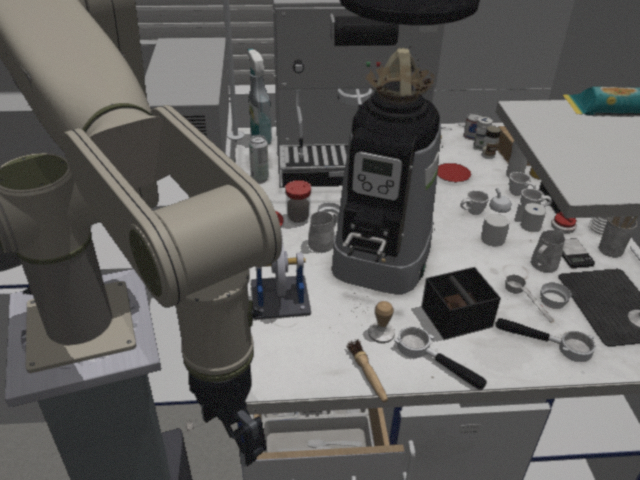

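The scene view shows the stand at about (283,265), partly behind the gripper. In the side view it is at about (281,285), with the disc edge-on. Next I'll use depth to locate it.

```bash
cat > h.py <<'E'
import numpy as np,cv2
from bench import camera_params
def cloud(d,c):
    v,u=np.mgrid[:480,:640]; K=c["K"]
    P=np.stack([(u-K[0,2])/K[0,0]*d,(v-K[1,2])/K[1,1]*d,d,np.ones_like(d)],-1)
    return (P@c["extrinsics"].T)[...,:3]
E
python3 - <<'E'
from h import *
for n,(a,b,e,f) in dict(scene=(205,305,255,320),side=(235,320,245,316)).items():
    z=np.load(n+".npz");p=z["p"];W=cloud(z["d"],camera_params(n))
    hsv=cv2.cvtColor(p,cv2.COLOR_RGB2HSV)
    m=np.zeros((480,640),bool);m[a:b,e:f]=1
    m&=(z["d"]>0)&(W[...,2]>3)&(W[...,2]<200)
    blue=m&(hsv[...,0]>100)&(hsv[...,0]<130)&(hsv[...,1]>90)
    P=W[blue];print(n,"blue",len(P),P.min(0),P.max(0))
    t=P[P[:,2]>60]
    k,lab,cen=cv2.kmeans(t.astype(np.float32),2,None,(3,50,.1),5,0);
    for i in(0,1):
        q=t[lab[:,0]==i];print(len(q),np.median(q,0),q.min(0).round(),q.max(0).round())
    pl=P[(P[:,2]<16)]
    if len(pl)>5: r=cv2.minAreaRect(pl[:,:2].astype(np.float32));print("plate",r,cv2.boxPoints(r))
    # disc: gray-ish points z>130
    D=W[m&(W[...,2]>132)&(W[...,1]>-250)]; print("disc",len(D),np.median(D,0) if len(D) else 0, D.min(0),D.max(0))
    red=m&((hsv[...,0]<8)|(hsv[...,0]>172))&(hsv[...,1]>120); print("red",W[red][:10],np.argwhere(red)[:5])
    cv2.imwrite(f"pics/{n}c.png",cv2.resize(p[a:b,e:f,::-1],None,fx=5,fy=5,interpolation=cv2.INTER_CUBIC))
a=cv2.imread("pics/scenec.png");b=cv2.imread("pics/sidec.png")
h=max(a.shape[0],b.shape[0]);pad=lambda i:cv2.copyMakeBorder(i,0,h-i.shape[0],0,10,0)
cv2.imwrite("pics/crop.png",np.hstack([pad(a),pad(b)]))
E
```

```text
scene blue 262 [ 386.94118777 -104.07811122   13.00890473] [485.30108336 -45.86800559 108.74742363]
53 [391.09305382 -64.1703379   83.5567422 ] [387. -71.  60.] [394. -60. 107.]
80 [479.52368446 -82.28220722  80.6204912 ] [475. -94.  60.] [485. -73. 109.]
disc 346 [430.40709072 -94.04811462 160.61130599] [ 417.57614002 -128.1464362   132.0682166 ] [454.808011     9.85855428 184.59074077]
red [[576.04666378 347.0905258   55.96385825]
 [541.93676388 226.80182511 102.34145931]
 [543.79108073 223.40609295 103.22917151]
 [544.88320809 217.6135891  105.0533153 ]
 [551.06864767 228.0035347  100.56279134]
 [550.96767891 218.4786959  103.84610443]
 [552.6689115  214.69407078 104.89016014]
 [558.22060213 222.89759747 101.24467302]
 [558.93905041 216.07629757 103.47773265]
 [560.62570163 212.29618548 104.52242152]] [[205 285]
 [205 286]
 [205 287]
 [205 288]
 [205 289]]
side blue 346 [ 381.43712708 -105.73112773   10.39274471] [486.14672493 -10.58110423 106.28197977]
78 [479.61079548 -82.50497025  77.66972065] [472. -99.  60.] [486. -67. 106.]
68 [390.81748266 -64.48498965  73.69873185] [384. -83.  60.] [396. -59. 106.]
plate ((442.8985290527344, -62.170127868652344), (73.29801940917969, 98.4813461303711), 69.47168731689453) [[ 383.93298   -79.224655]
 [ 476.16064  -113.759125]
 [ 501.86407   -45.1156  ]
 [ 409.6364    -10.581131]]
disc 198 [ 429.11484388 -112.85886833  151.81211765] [ 417.09066371 -129.12117824  132.1976796 ] [457.04029479 -54.38047391 183.37660299]
red [] []
```

View pics/crop.png

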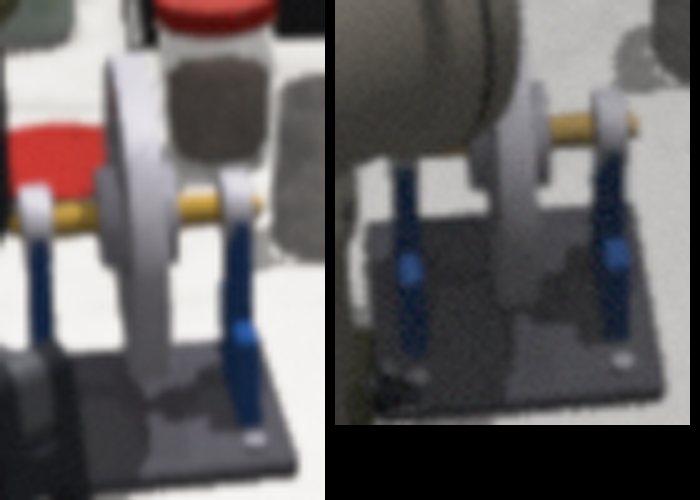

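```bash
cat >> h.py <<'E'
from scipy.spatial.transform import Rotation as R
def rows(poses, T0, claw, n):
    """print rows from pose T0=(pos,Rot) through list of (pos,Rot), n rows each (list)"""
    p,r=T0
    for (p1,r1),k in zip(poses,n):
        rv=(r.inv()*r1).as_rotvec()
        for i in range(k):
            ra=r*R.from_rotvec(rv*i/k); d=ra.inv().apply((p1-p)/k)/50
            print(np.round(np.r_[d,rv/k/2/np.pi,claw],4).tolist(),end=",")
        p,r=p1,r1
    print()
E
python3 - <<'E'
from h import *
z=np.load("side.npz");W=cloud(z["d"],camera_params("side"));s=np.load("scene.npz");S=cloud(s["d"],camera_params("scene"))
# grinder pts
for n,A in(("side",W[120:290,335:435]),("scene",S[90:280,335:425])):
    g=A.reshape(-1,3);g=g[(g[:,2]>130)&(g[:,0]<900)];print(n,"grinder",np.percentile(g,[1,50],0).round())
print("pitcher side",W[230,320],W[215,320],"scene",S[235,320])
# rim/face points of disc in scene
m=(S[...,2]>70)&(abs(S[...,0]-437)<25)&(abs(S[...,1]+56)<85)&(S[...,2]<200)
m[:, :270]=0
v,u=np.where(m);P=S[m];print(len(P))
ax=np.array([.98,-.2]);a=P[:,:2]@ax/np.hypot(*ax)
l=P[:,:2]@np.array([.2,.98])
print("along axle pct",np.percentile(a,[2,25,50,75,98]),"ref",np.array([438.8,-55.6])@ax, "top z",np.percentile(P[:,2],99.5))
k=(P[:,2]>150);q=np.c_[P[k],a[k],l[k]];print(q[::12].round(0))
T=(np.array([220.8,-557.9,231.3]),R.from_euler("xyz",[180,0,21.59],degrees=True))
rows([(np.array([420,-56.,290]),R.from_euler("xyz",[180,0,78.5],degrees=True))],T,.6,[11])
E
```

```text
side grinder [[ 578. -164.  136.]
 [ 658. -101.  287.]]
scene grinder [[ 579. -163.  136.]
 [ 668.  -97.  293.]]
pitcher side [586.66353557  83.24468641  63.53829947] [604.38796707 133.48866293  71.20226392] scene [584.02902626  74.76423174  64.78431654]
765
along axle pct [419.82478796 433.711568   437.37009877 444.40853338 458.82616032] ref 441.144 top z 184.10795031317204
[[ 439.  -32.  180.  437.   56.]
 [ 444.  -54.  185.  446.   36.]
 [ 434.  -57.  182.  437.   31.]
 [ 440.  -68.  183.  445.   21.]
 [ 443.  -74.  182.  448.   16.]
 [ 431.  -56.  173.  434.   32.]
 [ 431.  -81.  180.  438.    7.]
 [ 435.  -83.  178.  443.    5.]
 [ 438.  -89.  177.  446.    1.]
 [ 434.  -43.  155.  434.   44.]
 [ 428.  -90.  172.  437.   -3.]
 [ 432.  -97.  171.  443.   -8.]
 [ 429.  -69.  156.  434.   18.]
 [ 426. -101.  167.  438.  -13.]
 [ 431. -107.  166.  444.  -19.]
 [ 422. -105.  162.  435.  -19.]
 [ 430. -110.  160.  443.  -21.]
 [ 424. -114.  159.  438.  -27.]
 [ 433. -114.  155.  447.  -26.]
 [ 423. -116.  152.  438.  -29.]]
[0.6726, -0.7153, -0.1067, 0.0, 0.0, -0.0144, 0.6],[0.7343, -0.6517, -0.1067, 0.0, 0.0, -0.0144, 0.6],[0.7901, -0.5828, -0.1067, 0.0, 0.0, -0.0144, 0.6],[0.8394, -0.5092, -0.1067, 0.0, 0.0, -0.0144, 0.6],[0.8819, -0.4314, -0.1067, 0.0, 0.0, -0.0144, 0.6],[0.9172, -0.3501, -0.1067, 0.0, 0.0, -0.0144, 0.6],[0.9451, -0.266, -0.1067, 0.0, 0.0, -0.0144, 0.6],[0.9652, -0.1797, -0.1067, 0.0, 0.0, -0.0144, 0.6],[0.9775, -0.0919, -0.1067, 0.0, 0.0, -0.0144, 0.6],[0.9818, -0.0034, -0.1067, 0.0, 0.0, -0.0144, 0.6],[0.9781, 0.0851, -0.1067, 0.0, 0.0, -0.0144, 0.6],
```

Two checks agree with axle (439,-56) and yaw -11.5°: cheek spacing is 90 mm, and the rim top is at 184.6 mm where 185 is expected. Moving above the stand.

```bash
python3 -m jog '[[[0.67,-0.72,-0.11,0,0,-0.0144,0.6],[0.73,-0.65,-0.11,0,0,-0.0144,0.6],[0.79,-0.58,-0.11,0,0,-0.0144,0.6],[0.84,-0.51,-0.11,0,0,-0.0144,0.6],[0.88,-0.43,-0.11,0,0,-0.0144,0.6],[0.92,-0.35,-0.11,0,0,-0.0144,0.6],[0.95,-0.27,-0.11,0,0,-0.0144,0.6],[0.97,-0.18,-0.11,0,0,-0.0144,0.6],[0.98,-0.09,-0.11,0,0,-0.0144,0.6],[0.98,0,-0.11,0,0,-0.0144,0.6],[0.98,0.09,-0.11,0,0,-0.0144,0.6],[0,0,0,0,0,0,0.6]]]'
python3 - <<'E'
from h import *
from bench import telemetry,snapshot
s=telemetry.sense();print(s["tool_pos"],s["tcp_rot"],s["joint_pos"],s["ft_force"],s["finger_gap"])
c=camera_params("wrist");p,d=snapshot("wrist");np.savez("w.npz",p=p,d=d,E=c["extrinsics"],K=c["K"]);cv2.imwrite("pics/w.png",p[:,:,::-1]);print(c)
E
```

```text
time: 1.6
tool_pos: [420.6, -52.6, 291.9]
tcp_rot: [180.0, -0.0, 79.0]
ft_force: [0.6, -0.9, 0.0]
finger_gap: 51.2
[420.59750144 -52.64131166 291.91536295] [ 1.79992187e+02 -4.48332732e-02  7.89547803e+01] [-1.41107816e+01 -2.16366013e+01  1.05745871e+02  4.54263965e-02
  9.58853242e+01 -3.06089881e+00] [ 0.58215741 -0.87486442  0.02485647] 51.201641570832194
{'K': array([[395.32356993,   0.        , 319.02539617],
       [  0.        , 395.32356993, 235.311095  ],
       [  0.        ,   0.        ,   1.        ]]), 'extrinsics': array([[ 9.81450644e-01, -1.85157908e-01, -4.97109835e-02,
         4.32592719e+02],
       [-1.91714546e-01, -9.48431205e-01, -2.52435701e-01,
         1.15745396e+01],
       [-4.06981723e-04,  2.57283500e-01, -9.66335881e-01,
         4.35057191e+02],
       [ 0.00000000e+00,  0.00000000e+00,  0.00000000e+00,
         1.00000000e+00]])}
```

View pics/w.png

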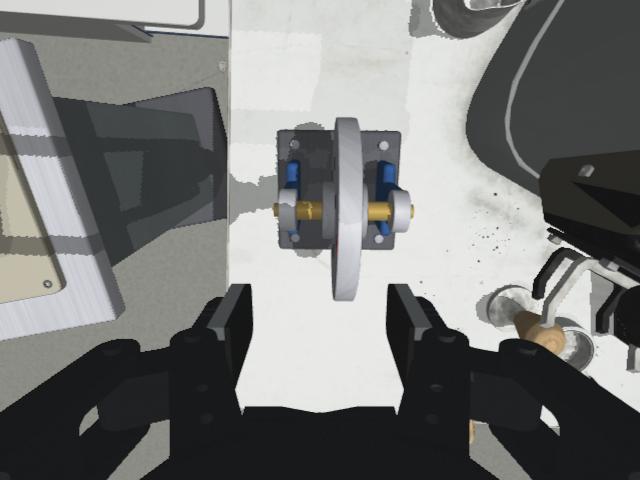

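The view shows the disc edge-on from (346,118) to (346,300), the axle from (275,210) to (412,212), and the foot plate at (278–400, 131–249). The red mark just shows at about (337,245) on the near face. I'll fit the plate and the rim.

```bash
python3 - <<'E'
from h import *
z=np.load("w.npz");W=cloud(z["d"],dict(K=z["K"],extrinsics=z["E"]))
p=z["p"];hsv=cv2.cvtColor(p,cv2.COLOR_RGB2HSV)
m=np.zeros((480,640),bool);m[110:305,260:425]=1
pl=m&(W[...,2]>7)&(W[...,2]<17)
r=cv2.minAreaRect(W[pl][:,:2].astype(np.float32));print("plate",r)
D=W[m&(W[...,2]>135)]
print(len(D),D.max(0))
yaw=[]
# split by lateral bins: mid along axle
for y in range(-130,30,15):
    q=D[(D[:,1]>y)&(D[:,1]<y+15)]
    if len(q)>10: print(y+7,len(q),q[:,0].min().round(1),q[:,0].max().round(1),q[:,2].max().round(1))
t=D[D[:,2]>150];vx,vy,x0,y0=cv2.fitLine(t[:,:2].astype(np.float32),1,0,.01,.01).ravel();print("disc line dir yaw",np.degrees(np.arctan2(vx,vy)),x0,y0)
# circle fit: lateral vs z on upper rim
ax=W[m&(hsv[...,0]>12)&(hsv[...,0]<30)&(hsv[...,1]>120)&(W[...,2]>90)]
print("axle",len(ax),ax.mean(0)); vx,vy,x1,y1=cv2.fitLine(ax[:,:2].astype(np.float32),1,0,.01,.01).ravel();print("axle yaw",np.degrees(np.arctan2(vy,vx)),x1,y1)
red=m&((hsv[...,0]<8)|(hsv[...,0]>172))&(hsv[...,1]>100);print("red",np.argwhere(red)[:4],W[red].mean(0) if red.any() else 0)
E
```

```text
plate ((440.15582275390625, -56.13700866699219), (129.98159790039062, 130.15472412109375), 78.17660522460938)
5412 [461.34930711  14.37731549 435.05719147]
-123 53 419.1 434.9 155.3
-108 248 419.7 438.4 171.0
-93 399 422.7 441.5 181.3
-78 518 425.6 445.0 185.3
-63 606 424.7 456.5 298.2
-48 1259 423.2 458.4 318.9
-33 673 434.3 453.8 185.3
-18 650 438.3 457.4 179.4
-3 601 441.5 460.3 170.6
12 405 432.6 461.3 435.1
disc line dir yaw 11.180367 442.60327 -44.45769
axle 869 [437.64754216 -53.68086016 117.53931091]
axle yaw -11.651212 494.31058 -65.3011
red [[238 336]
 [239 336]
 [240 336]
 [241 336]] [429.16467542 -67.5312302  168.87163579]
```

Axle centre is (440.2,-56.1,110) with yaw -11.6°; plate fit (130.0×130.2 mm), disc line and axle line all agree. Aligning and descending with the jaws half open.

```bash
cat > log.py <<'E'
from h import *
from bench import telemetry
import pickle,sys
s=telemetry.sense();s["tag"]=sys.argv[1] if len(sys.argv)>1 else ""
pickle.dump(s,open("log.pkl","ab"))
C=np.array([440.2,-56.1,110]);Z=R.from_euler("z",-11.6,degrees=True)
d=Z.inv().apply(s["tool_pos"]-C);F=Z.inv().apply(s["ft_force"]);T=Z.inv().apply(s["wrist_torque"])
r=Z.inv()*R.from_euler("xyz",s["tcp_rot"],degrees=True)
zt=-r.as_matrix()[:,2];phi=np.degrees(np.arctan2(-zt[1],zt[2]))
print(s["tag"],"t%.2f phi %.1f pos"%(s["time"],phi),d.round(1),"rad %.1f ang %.1f"%(np.hypot(d[1],d[2]),np.degrees(np.arctan2(-d[1],d[2]))),"F",F.round(1),"T",T.round(3),"gap %.1f"%s["finger_gap"],"M %.3f"%(T[0]+np.cross(d/1000,F)[0]),"jaw",r.as_matrix()[:,1].round(3))
E
python3 -m jog '[[[0,0.2,0.7,0,0,0.0015,0.5],[0.01,0.2,0.7,0,0,0,0.5],[0,0,0.4,0,0,0,0.5],[0,0,0,0,0,0,0.5],[0,0,0,0,0,0,0.5]]]'; python3 log.py
```

```text
time: 2.28
tool_pos: [439.8, -59.8, 202.7]
tcp_rot: [179.9, 0.0, 78.0]
ft_force: [-1.3, -0.7, 0.8]
finger_gap: 42.7
 t2.27 phi -0.0 pos [ 0.3 -3.7 92.7] rad 92.8 ang 2.3 F [-1.1 -0.9  0.8] T [ 0.033 -0.028  0.052] gap 42.7 M 0.117 jaw [ 1.    -0.007  0.001]
```

```bash
python3 -m jog '[[[0.074,0,0.2,0,0,-0.001,0.5],[0,0,0.3,0,0,0,0.5],[0,0,0.31,0,0,0,0.5],[0,0,0,0,0,0,0.5]]]' >/dev/null; python3 log.py pre
python3 -m jog '[[[0,0,0,0,0,0,0.2],[0,0,0,0,0,0,0],[0,0,0,0,0,0,0],[0,0,0,0,0,0,0],[0,0,0,0,0,0,0],[0,0,0,0,0,0,0]]]' 90 >/dev/null; python3 log.py grip
```

```text
pre t2.77 phi 0.0 pos [-1.4  0.9 49. ] rad 49.1 ang -1.0 F [-0.1  0.2  0.2] T [ 0.    -0.018  0.029] gap 42.9 M -0.007 jaw [ 1.     0.001 -0.004]
grip t3.52 phi 0.0 pos [ 0.2  0.7 52. ] rad 52.0 ang -0.8 F [-4.5 -0.3  5.7] T [ 0.005  0.73  -0.165] gap 14.5 M 0.027 jaw [1. 0. 0.]
```

```bash

python3 -m jog '[[[-0.0725,0,0.0025,0,0.0111,0,0],[-0.0725,0,0.0025,0,0.0111,0,0]]]' 90 >/dev/null; python3 log.py a+
python3 -m jog '[[[-0.0725,0,0.0025,0,0.0111,0,0],[-0.0725,0,0.0025,0,0.0111,0,0]]]'  >/dev/null; python3 log.py a+
python3 -m jog '[[[-0.0725,0,0.0025,0,0.0111,0,0],[-0.0725,0,0.0025,0,0.0111,0,0]]]'  >/dev/null; python3 log.py a+
python3 -m jog '[[[-0.0725,0,0.0025,0,0.0111,0,0],[-0.0725,0,0.0025,0,0.0111,0,0]]]'  >/dev/null; python3 log.py a+
python3 -m jog '[[[-0.0725,0,0.0025,0,0.0111,0,0],[-0.0725,0,0.0025,0,0.0111,0,0]]]'  >/dev/null; python3 log.py a+
```

```text
a+ t3.77 phi 8.1 pos [ 0.2 -6.4 51.6] rad 52.0 ang 7.1 F [-5.8 -0.6  2.3] T [-0.152  0.934 -0.04 ] gap 14.2 M -0.139 jaw [1.    0.002 0.001]
a+ t4.03 phi 16.1 pos [  0.2 -13.7  50.2] rad 52.0 ang 15.2 F [-5.1  0.4  2.5] T [0.154 0.924 0.151] gap 14.0 M 0.098 jaw [1.    0.001 0.001]
a+ t4.28 phi 24.1 pos [  0.2 -20.6  47.8] rad 52.0 ang 23.3 F [-5.3  0.8  2.5] T [0.283 0.87  0.195] gap 14.4 M 0.195 jaw [1.    0.001 0.001]
a+ t4.53 phi 32.1 pos [  0.1 -27.1  44.4] rad 52.0 ang 31.4 F [-6.3  1.1  4.8] T [0.418 0.841 0.332] gap 13.9 M 0.239 jaw [1.    0.001 0.001]
a+ t4.78 phi 40.1 pos [  0.1 -33.1  40.2] rad 52.1 ang 39.5 F [-6.1  0.6  6. ] T [0.5   0.772 0.434] gap 14.3 M 0.277 jaw [1.    0.001 0.001]
```

```bash

python3 -m jog '[[[-0.0725,0,0.0025,0,0.0111,0,0],[-0.0725,0,0.0025,0,0.0111,0,0]]]' >/dev/null; python3 log.py a+
python3 -m jog '[[[-0.0725,0,0.0025,0,0.0111,0,0],[-0.0725,0,0.0025,0,0.0111,0,0]]]'  >/dev/null; python3 log.py a+
python3 -m jog '[[[0.0725,0,0.0025,0,-0.0111,0,0],[0.0725,0,0.0025,0,-0.0111,0,0]]]'  >/dev/null; python3 log.py a-
python3 -m jog '[[[0.0725,0,0.0025,0,-0.0111,0,0],[0.0725,0,0.0025,0,-0.0111,0,0]]]'  >/dev/null; python3 log.py a-
python3 -m jog '[[[0.0725,0,0.0025,0,-0.0111,0,0],[0.0725,0,0.0025,0,-0.0111,0,0]]]'  >/dev/null; python3 log.py a-
python3 -m jog '[[[0.0725,0,0.0025,0,-0.0111,0,0],[0.0725,0,0.0025,0,-0.0111,0,0]]]'  >/dev/null; python3 log.py a-
python3 -m jog '[[[0.0725,0,0.0025,0,-0.0111,0,0],[0.0725,0,0.0025,0,-0.0111,0,0]]]'  >/dev/null; python3 log.py a-
python3 -m jog '[[[0.0725,0,0.0025,0,-0.0111,0,0],[0.0725,0,0.0025,0,-0.0111,0,0]]]'  >/dev/null; python3 log.py a-
python3 -m jog '[[[0.0725,0,0.0025,0,-0.0111,0,0],[0.0725,0,0.0025,0,-0.0111,0,0]]]'  >/dev/null; python3 log.py a-
python3 -m jog '[[[0.0725,0,0.0025,0,-0.0111,0,0],[0.0725,0,0.0025,0,-0.0111,0,0]]]'  >/dev/null; python3 log.py a-
python3 -m jog '[[[0.0725,0,0.0025,0,-0.0111,0,0],[0.0725,0,0.0025,0,-0.0111,0,0]]]'  >/dev/null; python3 log.py a-
python3 -m jog '[[[0.0725,0,0.0025,0,-0.0111,0,0],[0.0725,0,0.0025,0,-0.0111,0,0]]]'  >/dev/null; python3 log.py a-
```

```text
a+ t5.03 phi 48.1 pos [  0.1 -38.4  35.1] rad 52.1 ang 47.5 F [-5.8  0.   6.6] T [0.667 0.65  0.561] gap 14.2 M 0.414 jaw [1.    0.001 0.001]
a+ t5.28 phi 56.1 pos [  0.1 -43.   29.4] rad 52.1 ang 55.6 F [-5.3 -0.6  7.9] T [0.817 0.531 0.541] gap 14.1 M 0.493 jaw [1.    0.001 0.001]
a- t5.53 phi 47.8 pos [  0.1 -39.5  33.3] rad 51.7 ang 49.9 F [-2.9 -3.9 -3.4] T [-1.173  0.183  0.458] gap 14.4 M -0.908 jaw [ 1.    -0.001 -0.001]
a- t5.78 phi 39.6 pos [  0.1 -34.3  38.7] rad 51.7 ang 41.6 F [-3.4 -4.9 -4.9] T [-1.537  0.201  0.335] gap 13.8 M -1.178 jaw [ 1. -0.  0.]
a- t6.03 phi 31.6 pos [  0.1 -28.6  43.1] rad 51.7 ang 33.5 F [-2.9 -6.3 -4.9] T [-1.61   0.322  0.282] gap 14.0 M -1.200 jaw [ 1. -0.  0.]
a- t6.28 phi 23.6 pos [  0.2 -22.3  46.7] rad 51.7 ang 25.5 F [-3.9 -7.8 -4.6] T [-1.698  0.408  0.315] gap 14.2 M -1.231 jaw [ 1.    -0.     0.001]
a- t6.53 phi 15.6 pos [  0.2 -15.5  49.4] rad 51.7 ang 17.4 F [-3.5 -7.6 -4.1] T [-1.766  0.432  0.241] gap 14.3 M -1.331 jaw [ 1.    -0.     0.001]
a- t6.78 phi 7.6 pos [ 0.2 -8.4 51. ] rad 51.7 ang 9.4 F [-4.5 -9.  -3.1] T [-1.863  0.506  0.167] gap 14.0 M -1.376 jaw [ 1.    -0.     0.001]
a- t7.03 phi -0.4 pos [ 0.2 -1.2 51.7] rad 51.7 ang 1.3 F [ -2.8 -10.2  -2.5] T [-1.894  0.575  0.109] gap 14.4 M -1.362 jaw [ 1.    -0.     0.001]
a- t7.28 phi -8.3 pos [ 0.2  6.1 51.3] rad 51.7 ang -6.7 F [ -3.7 -10.6  -0.9] T [-1.946  0.564  0.023] gap 14.2 M -1.405 jaw [ 1.    -0.     0.001]
a- t7.53 phi -16.3 pos [ 0.2 13.2 50. ] rad 51.7 ang -14.8 F [ -2.4 -12.8   0.3] T [-1.992  0.485  0.017] gap 14.1 M -1.348 jaw [ 1.    -0.     0.001]
a- t7.78 phi -24.3 pos [ 0.3 20.1 47.7] rad 51.7 ang -22.8 F [ -2.1 -11.5   0.2] T [-1.98   0.389 -0.005] gap 14.3 M -1.429 jaw [ 1.    -0.     0.001]
```

```bash

python3 -m jog '[[[0.0725,0,0.0025,0,-0.0111,0,0],[0.0725,0,0.0025,0,-0.0111,0,0]]]'  >/dev/null; python3 log.py a-
python3 -m jog '[[[0.0725,0,0.0025,0,-0.0111,0,0],[0.0725,0,0.0025,0,-0.0111,0,0]]]'  >/dev/null; python3 log.py a-
python3 -m jog '[[[0.0725,0,0.0025,0,-0.0111,0,0],[0.0725,0,0.0025,0,-0.0111,0,0]]]'  >/dev/null; python3 log.py a-
python3 -m jog '[[[0.0725,0,0.0025,0,-0.0111,0,0],[0.0725,0,0.0025,0,-0.0111,0,0]]]'  >/dev/null; python3 log.py a-
python3 -m jog '[[[0.0725,0,0.0025,0,-0.0111,0,0],[0.0725,0,0.0025,0,-0.0111,0,0]]]'  >/dev/null; python3 log.py a-
python3 -m jog '[[[-0.0725,0,0.0025,0,0.0111,0,0],[-0.0725,0,0.0025,0,0.0111,0,0]]]'  >/dev/null; python3 log.py a+
python3 -m jog '[[[-0.0725,0,0.0025,0,0.0111,0,0],[-0.0725,0,0.0025,0,0.0111,0,0]]]'  >/dev/null; python3 log.py a+
python3 -m jog '[[[-0.0725,0,0.0025,0,0.0111,0,0],[-0.0725,0,0.0025,0,0.0111,0,0]]]'  >/dev/null; python3 log.py a+
python3 -m jog '[[[-0.0725,0,0.0025,0,0.0111,0,0],[-0.0725,0,0.0025,0,0.0111,0,0]]]'  >/dev/null; python3 log.py a+
python3 -m jog '[[[-0.0725,0,0.0025,0,0.0111,0,0],[-0.0725,0,0.0025,0,0.0111,0,0]]]'  >/dev/null; python3 log.py a+
python3 -m jog '[[[-0.0725,0,0.0025,0,0.0111,0,0],[-0.0725,0,0.0025,0,0.0111,0,0]]]'  >/dev/null; python3 log.py a+
python3 -m jog '[[[-0.0725,0,0.0025,0,0.0111,0,0],[-0.0725,0,0.0025,0,0.0111,0,0]]]'  >/dev/null; python3 log.py a+
python3 -m jog '[[[-0.0725,0,0.0025,0,0.0111,0,0],[-0.0725,0,0.0025,0,0.0111,0,0]]]'  >/dev/null; python3 log.py a+
python3 -m jog '[[[-0.0725,0,0.0025,0,0.0111,0,0],[-0.0725,0,0.0025,0,0.0111,0,0]]]'  >/dev/null; python3 log.py a+
python3 -m jog '[[[-0.0725,0,0.0025,0,0.0111,0,0],[-0.0725,0,0.0025,0,0.0111,0,0]]]'  >/dev/null; python3 log.py a+
python3 -m jog '[[[-0.0725,0,0.0025,0,0.0111,0,0],[-0.0725,0,0.0025,0,0.0111,0,0]]]'  >/dev/null; python3 log.py a+
python3 -m jog '[[[-0.0725,0,0.0025,0,0.0111,0,0],[-0.0725,0,0.0025,0,0.0111,0,0]]]'  >/dev/null; python3 log.py a+
python3 -m jog '[[[-0.0725,0,0.0025,0,0.0111,0,0],[-0.0725,0,0.0025,0,0.0111,0,0]]]'  >/dev/null; python3 log.py a+
python3 -m jog '[[[-0.0725,0,0.0025,0,0.0111,0,0],[-0.0725,0,0.0025,0,0.0111,0,0]]]'  >/dev/null; python3 log.py a+
python3 -m jog '[[[-0.0725,0,0.0025,0,0.0111,0,0],[-0.0725,0,0.0025,0,0.0111,0,0]]]'  >/dev/null; python3 log.py a+
```

```text
a- t8.03 phi -32.3 pos [ 0.3 26.5 44.4] rad 51.7 ang -30.9 F [ -0.8 -12.9   1. ] T [-2.023  0.296  0.027] gap 14.2 M -1.426 jaw [ 1.    -0.     0.001]
a- t8.28 phi -40.3 pos [ 0.3 32.5 40.2] rad 51.7 ang -38.9 F [ -0.3 -14.4   2.4] T [-2.067  0.18   0.05 ] gap 14.1 M -1.407 jaw [ 1.    -0.     0.001]
a- t8.53 phi -48.3 pos [ 0.3 37.8 35.3] rad 51.7 ang -47.0 F [  0.9 -14.    3.1] T [-2.086  0.111  0.1  ] gap 13.9 M -1.475 jaw [ 1.    -0.     0.001]
a- t8.78 phi -56.3 pos [ 0.3 42.4 29.7] rad 51.7 ang -55.0 F [  1.1 -15.1   5.2] T [-2.071  0.157  0.21 ] gap 14.1 M -1.405 jaw [ 1.    -0.001  0.001]
a- t9.03 phi -64.3 pos [ 0.3 46.1 23.5] rad 51.7 ang -63.0 F [  1.9 -15.4   6. ] T [-2.182  0.093  0.353] gap 14.6 M -1.544 jaw [ 1.    -0.001  0.001]
a+ t9.28 phi -55.9 pos [ 0.2 43.1 27.2] rad 51.0 ang -57.8 F [  5.8 -12.2  -8.6] T [ 0.181 -0.381  0.24 ] gap 14.0 M 0.140 jaw [ 1.     0.001 -0.002]
a+ t9.53 phi -47.8 pos [ 0.2 38.8 33.1] rad 51.0 ang -49.5 F [  5.3  -9.3 -10. ] T [ 0.462 -0.441  0.294] gap 14.3 M 0.384 jaw [ 1.     0.001 -0.   ]
a+ t9.78 phi -39.8 pos [ 0.2 33.7 38.2] rad 5
[... 1138 characters left out ...]
2 pos [  0.1 -19.9  47. ] rad 51.0 ang 22.9 F [ 0.2  7.1 -3.9] T [ 0.518  0.318 -0.057] gap 14.1 M 0.261 jaw [1.    0.001 0.   ]
a+ t12.03 phi 32.2 pos [  0.1 -26.2  43.7] rad 51.0 ang 31.0 F [-1.1  6.8 -2.5] T [0.624 0.265 0.071] gap 14.3 M 0.391 jaw [1.    0.001 0.   ]
a+ t12.28 phi 40.2 pos [  0.  -32.1  39.6] rad 51.0 ang 39.0 F [-1.6  7.3 -0.6] T [0.763 0.279 0.094] gap 14.3 M 0.490 jaw [1.    0.001 0.   ]
a+ t12.53 phi 48.2 pos [  0.  -37.3  34.7] rad 51.0 ang 47.1 F [-1.3  6.8  1.5] T [0.896 0.362 0.151] gap 14.2 M 0.604 jaw [1.    0.001 0.   ]
a+ t12.78 phi 56.2 pos [  0.  -41.8  29.1] rad 51.0 ang 55.1 F [-2.1  7.4  2.6] T [1.093 0.247 0.182] gap 14.2 M 0.766 jaw [1.    0.001 0.   ]
```

```bash
cat > fit.py <<'E'
from h import *
import pickle
L=[];f=open("log.pkl","rb")
while 1:
    try:L.append(pickle.load(f))
    except EOFError:break
C=np.array([440.2,-56.1,110]);Z=R.from_euler("z",-11.6,degrees=True)
def load(tags,off={}):
    out=[];prev=None
    for s in L:
        t=s["tag"]; p0=prev; prev=t
        if t not in tags or p0!=t: continue
        d=Z.inv().apply(s["tool_pos"]-C)/1000;F=Z.inv().apply(s["ft_force"]);T=Z.inv().apply(s["wrist_torque"])
        zt=-(Z.inv()*R.from_euler("xyz",s["tcp_rot"],degrees=True)).as_matrix()[:,2]
        phi=np.arctan2(-zt[1],zt[2])
        out.append([phi+np.radians(off.get(t[0],0)),1 if t[-1]=="+" else -1,T[0]+np.cross(d,F)[0],np.cross(zt,F)[0],F[1]*-np.cos(phi)-F[2]*np.sin(phi),T[0],phi])
    return np.array(out)
def fit(D,h):
    ph,sg,m,c,ft,T,ph0=D.T
    M=m+h*c                     # moment of disc on tool about axle = -(drag*sg) + A sin(alpha)
    X=np.c_[-sg,np.sin(ph),np.cos(ph),np.ones_like(ph)]
    b,res,_,_=np.linalg.lstsq(X,M,rcond=None)
    return b,np.std(M-X@b),M
E
python3 - <<'E'
from fit import *
D=load(["a+","a-"]);print(len(D))
for h in np.arange(0,.24,.02):
    b,s,M=fit(D,h);print("h %.2f drag %.3f A %.3f beta %.1f const %.3f rms %.3f"%(h,b[0],np.hypot(b[1],b[2]),np.degrees(np.arctan2(b[2],b[1])),b[3],s))
E
```

```text
34
h 0.00 drag -0.825 A 0.369 beta -66.2 const -0.233 rms 0.098
h 0.02 drag -0.697 A 0.314 beta -73.0 const -0.195 rms 0.090
h 0.04 drag -0.569 A 0.265 beta -82.4 const -0.157 rms 0.085
h 0.06 drag -0.441 A 0.225 beta -95.7 const -0.119 rms 0.083
h 0.08 drag -0.313 A 0.203 beta -113.0 const -0.081 rms 0.084
h 0.10 drag -0.185 A 0.202 beta -132.6 const -0.043 rms 0.089
h 0.12 drag -0.057 A 0.223 beta -150.2 const -0.005 rms 0.097
h 0.14 drag 0.072 A 0.261 beta -163.8 const 0.033 rms 0.107
h 0.16 drag 0.200 A 0.310 beta -173.5 const 0.071 rms 0.118
h 0.18 drag 0.328 A 0.365 beta 179.5 const 0.109 rms 0.131
h 0.20 drag 0.456 A 0.424 beta 174.5 const 0.147 rms 0.145
h 0.22 drag 0.584 A 0.485 beta 170.6 const 0.184 rms 0.159
```

```bash

python3 -m jog '[[[0,0,0,0,0,0,0.5],[0,0,0,0,0,0,0.5],[0,0,0,0,0,0,0.5],[0,0,-0.45,0,0,0,0.5],[0,0,-0.45,0,0,0,0.5],[0,0,0,0,0,0,0.5],[0,0,0,0,0,0,0.5]]]' >/dev/null; python3 log.py f
python3 -m jog '[[[0.27,0,0.019,0,-0.0222,0,0.5],[0.27,0,0.019,0,-0.0222,0,0.5]]]'  >/dev/null; python3 log.py f
python3 -m jog '[[[0.27,0,0.019,0,-0.0222,0,0.5],[0.27,0,0.019,0,-0.0222,0,0.5]]]'  >/dev/null; python3 log.py f
python3 -m jog '[[[0.27,0,0.019,0,-0.0222,0,0.5],[0.27,0,0.019,0,-0.0222,0,0.5]]]'  >/dev/null; python3 log.py f
python3 -m jog '[[[0.27,0,0.019,0,-0.0222,0,0.5],[0.27,0,0.019,0,-0.0222,0,0.5]]]'  >/dev/null; python3 log.py f
python3 -m jog '[[[0.27,0,0.019,0,-0.0222,0,0.5],[0.27,0,0.019,0,-0.0222,0,0.5]]]'  >/dev/null; python3 log.py f
python3 -m jog '[[[0.27,0,0.019,0,-0.0222,0,0.5],[0.27,0,0.019,0,-0.0222,0,0.5]]]'  >/dev/null; python3 log.py f
python3 -m jog '[[[0.27,0,0.019,0,-0.0222,0,0.5],[0,0,0,0,0,0,0.5],[0,0,0,0,0,0,0.5]]]'  >/dev/null; python3 log.py f
python3 - <<'E'
from h import *
from bench import snapshot
p,d=snapshot("scene");cv2.imwrite("pics/s2.png",p[120:360,180:480,::-1].repeat(2,0).repeat(2,1))
E
```

```text
f t13.65 phi 55.9 pos [  0.2 -80.   53.7] rad 96.4 ang 56.1 F [-0.4  1.5  0. ] T [-0.363  0.004  0.051] gap 42.9 M -0.444 jaw [ 1. -0.  0.]
f t13.90 phi 39.8 pos [ -0.3 -61.4  72.8] rad 95.2 ang 40.1 F [ 0.  -0.2  0.5] T [-0.246  0.003  0.   ] gap 42.8 M -0.264 jaw [ 1.    -0.001 -0.002]
f t14.15 phi 23.7 pos [ -0.  -38.3  88.3] rad 96.2 ang 23.4 F [0.3 0.1 1.1] T [-0.169  0.008 -0.031] gap 42.8 M -0.219 jaw [ 1.    -0.     0.001]
f t14.40 phi 7.8 pos [ -0.  -12.2  95.8] rad 96.6 ang 7.2 F [ 0.1 -0.1 -0. ] T [-0.104  0.005 -0.051] gap 42.9 M -0.093 jaw [1.    0.    0.002]
f t14.65 phi -8.2 pos [ 0.  15.1 95.9] rad 97.1 ang -9.0 F [-0.4 -0.  -0.9] T [ 0.069  0.026 -0.046] gap 42.8 M 0.058 jaw [1.    0.001 0.002]
f t14.90 phi -24.2 pos [-0.  41.3 88.3] rad 97.5 ang -25.1 F [ 0.4 -0.5 -0.1] T [ 0.207  0.072 -0.049] gap 42.7 M 0.250 jaw [1.    0.002 0.002]
f t15.15 phi -40.2 pos [-0.1 64.3 73.7] rad 97.8 ang -41.1 F [0.2 0.2 0.1] T [ 0.26  -0.031 -0.007] gap 43.0 M 0.252 jaw [1.    0.002 0.001]
f t15.53 phi -47.9 pos [-0.  72.9 64.3] rad 97.2 ang -48.6 F [ 0.8 -1.3 -0.2] T [ 0.296 -0.016  0.004] gap 42.5 M 0.365 jaw [ 1.     0.001 -0.001]
```

View pics/s2.png

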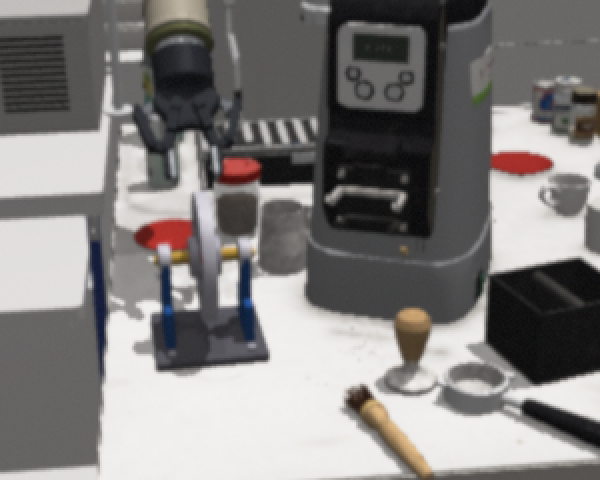

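The gripper is clear above the disc at crop position (180,150) and nothing else has moved. The free tilt shows a gripper-weight bias in wrist torque of about -0.41·sin φ, so I'll refit with that removed.

```bash
sed -i 's/    M=m+h\*c  /    M=m+h*c+0.41*np.sin(ph0)  /' fit.py; python3 - <<'E'
from fit import *
D=load(["a+","a-"])
for h in np.arange(.10,.22,.01):
    b,s,M=fit(D,h);print("h %.2f drag %.3f A %.3f beta %.1f const %.3f rms %.3f"%(h,b[0],np.hypot(b[1],b[2]),np.degrees(np.arctan2(b[2],b[1])),b[3],s))
# free h with no const
ph,sg,m,c,ft,T,p0=D.T
X=np.c_[-sg,np.sin(ph),np.cos(ph),-c];y=m+.41*np.sin(p0)
print(np.linalg.lstsq(X,y,rcond=None)[0])
print(np.c_[np.degrees(ph),sg,(y+.17*c),ft].round(2))
E
```

```text
h 0.10 drag -0.185 A 0.311 beta -28.5 const -0.043 rms 0.089
h 0.11 drag -0.121 A 0.277 beta -27.9 const -0.024 rms 0.093
h 0.12 drag -0.057 A 0.243 beta -27.1 const -0.005 rms 0.097
h 0.13 drag 0.007 A 0.209 beta -26.0 const 0.014 rms 0.102
h 0.14 drag 0.072 A 0.175 beta -24.5 const 0.033 rms 0.107
h 0.15 drag 0.136 A 0.142 beta -22.3 const 0.052 rms 0.112
h 0.16 drag 0.200 A 0.108 beta -18.8 const 0.071 rms 0.118
h 0.17 drag 0.264 A 0.076 beta -12.1 const 0.090 rms 0.125
h 0.18 drag 0.328 A 0.045 beta 3.9 const 0.109 rms 0.131
h 0.19 drag 0.392 A 0.028 beta 52.6 const 0.128 rms 0.138
h 0.20 drag 0.456 A 0.043 beta 105.9 const 0.147 rms 0.145
h 0.21 drag 0.520 A 0.072 beta 123.9 const 0.165 rms 0.152
[-0.37588016  0.3616192  -0.32255753  0.0699438 ]
[[ 1.611e+01  1.000e+00  3.000e-02 -1.100e+00]
 [ 2.411e+01  1.000e+00  7.000e-02 -1.730e+00]
 [ 3.210e+01  1.000e+00 -1.400e-01 -3.490e+00]
 [ 4.009e+01  1.000e+00 -1.900e-01 -4.320e+00]
 [ 4.809e+01  1.000e+00 -1.100e-01 -4.910e+00]
 [ 5.609e+01  1.000e+00 -2.300e-01 -6.270e+00]
 [ 3.963e+01 -1.000e+00  2.600e-01  6.930e+00]
 [ 3.162e+
[... 559 characters left out ...]
431e+01 -1.000e+00  1.400e-01  1.210e+01]
 [-4.783e+01  1.000e+00 -1.100e-01 -1.120e+00]
 [-3.982e+01  1.000e+00 -3.600e-01 -2.430e+00]
 [-3.182e+01  1.000e+00 -2.200e-01 -2.240e+00]
 [-2.381e+01  1.000e+00 -3.300e-01 -2.620e+00]
 [-1.581e+01  1.000e+00 -3.800e-01 -3.010e+00]
 [-7.820e+00  1.000e+00 -1.500e-01 -2.030e+00]
 [ 1.900e-01  1.000e+00 -1.500e-01 -2.550e+00]
 [ 8.190e+00  1.000e+00 -1.800e-01 -3.100e+00]
 [ 1.618e+01  1.000e+00 -2.600e-01 -3.490e+00]
 [ 2.418e+01  1.000e+00 -4.000e-01 -4.900e+00]
 [ 3.218e+01  1.000e+00 -1.500e-01 -4.450e+00]
 [ 4.018e+01  1.000e+00 -1.400e-01 -5.250e+00]
 [ 4.818e+01  1.000e+00 -5.000e-02 -5.650e+00]
 [ 5.619e+01  1.000e+00  3.000e-02 -6.330e+00]]
```

```bash
cat >> fit.py <<'E'
def vw(tags,skip=True):
    """motor work per rad of disc turn: tau.dq/dphi"""
    S=[];prev=None
    for s in L:
        ok=s["tag"] in tags and (prev==s["tag"] or not skip); prev=s["tag"]
        if not ok: continue
        zt=-(Z.inv()*R.from_euler("xyz",s["tcp_rot"],degrees=True)).as_matrix()[:,2]
        S.append(np.r_[np.arctan2(-zt[1],zt[2]),1 if s["tag"][-1]=="+" else -1,s["joint_pos"],s["joint_efforts"],s["time"]])
    return np.array(S)
def work(S,S0=None):
    B=S if S0 is None else S0
    W=np.zeros(len(S))
    for j in range(6):
        p=np.polyfit(B[:,0],np.radians(B[:,2+j]),7 if len(B)>20 else 4)
        W+=np.polyval(np.polyder(p),S[:,0])*S[:,8+j]
    return W
E
python3 - <<'E'
from fit import *
np.set_printoptions(linewidth=180,suppress=True)
S=vw(["a+","a-"]);w=work(S)
print(np.c_[np.degrees(S[:,0]),S[:,1],S[:,8:14],w].round(3))
E
```

```text
[[ 16.114   1.      2.649 -36.086 -48.324   0.831  -1.774   1.021 -11.997]
 [ 24.106   1.      2.292 -38.117 -46.576   1.722  -1.381   0.9   -15.397]
 [ 32.097   1.      2.059 -40.798 -44.329   2.442  -0.836   0.776 -19.451]
 [ 40.093   1.      1.927 -43.972 -41.688   2.946  -0.22    0.663 -23.927]
 [ 48.091   1.      1.861 -47.452 -38.771   3.232   0.404   0.565 -28.708]
 [ 56.091   1.      1.804 -51.038 -35.689   3.323   0.989   0.482 -34.411]
 [ 39.631  -1.      0.556 -41.123 -43.636   6.969   4.26   -0.632 -15.362]
 [ 31.625  -1.      0.459 -38.705 -46.098   6.974   3.265  -0.779 -10.664]
 [ 23.626  -1.      0.378 -36.854 -48.094   6.788   2.15   -0.923  -6.062]
 [ 15.634  -1.      0.408 -35.826 -49.551   6.407   1.01   -1.056  -1.869]
 [  7.64   -1.      0.566 -35.717 -50.414   5.804  -0.055  -1.156   1.84 ]
 [ -0.352  -1.      0.869 -36.56  -50.669   4.979  -0.916  -1.197   5.209]
 [ -8.346  -1.      1.325 -38.302 -50.337   3.996  -1.458  -1.165   8.558]
 [-16.338  -1.      1.915 -40.818 -49.457   2.968  -1.641  -1.065  12.23 ]
 [-24.334  -1.      2.58  -43.93  -48.086   2.    
[... 750 characters left out ...]
  1.641   1.015   1.004]
 [ -7.816   1.      3.19  -38.919 -52.279  -2.907   0.758   1.099  -3.027]
 [  0.185   1.      2.514 -38.101 -52.334  -2.124   0.111   1.124  -6.292]
 [  8.186   1.      1.756 -38.244 -51.786  -1.227  -0.226   1.083  -9.108]
 [ 16.185   1.      0.93  -39.287 -50.627  -0.32   -0.261   0.989 -12.007]
 [ 24.182   1.      0.124 -41.099 -48.877   0.511  -0.064   0.868 -15.431]
 [ 32.182   1.     -0.571 -43.526 -46.605   1.198   0.272   0.743 -19.486]
 [ 40.18    1.     -1.112 -46.409 -43.917   1.7     0.672   0.629 -23.961]
 [ 48.182   1.     -1.523 -49.574 -40.942   2.002   1.077   0.53  -28.73 ]
 [ 56.188   1.     -1.862 -52.836 -37.806   2.117   1.447   0.447 -34.411]]
```

Joint efforts are nearly noise-free and repeat to about 0.02 N m of work, far better than the wrist force. I'll drive the same arc both ways with the jaws open and straddling the rim. That calibrates arm friction and gravity, and the difference from the gripped passes is the disc's torque.

```bash

python3 -m jog '[[[-0.024,0,0.3,0,0,0,0.4],[0,0,0.3,0,0,0,0.4],[0,0,0.31,0,0,0,0.4],[0,0,0,0,0,0,0.4]]]' >/dev/null; python3 log.py in
python3 -m jog '[[[0.0725,0,0.0025,0,-0.0111,0,0.4],[0.0725,0,0.0025,0,-0.0111,0,0.4],[0.0725,0,0.0025,0,-0.0111,0,0.4],[0.0725,0,0.0025,0,-0.0111,0,0.4]]]' >/dev/null; python3 log.py in
for x in 1; do
python3 -m jog '[[[-0.0725,0,0.0025,0,0.0111,0,0.4],[-0.0725,0,0.0025,0,0.0111,0,0.4]]]' >/dev/null; python3 log.py z+
python3 -m jog '[[[-0.0725,0,0.0025,0,0.0111,0,0.4],[-0.0725,0,0.0025,0,0.0111,0,0.4]]]' >/dev/null; python3 log.py z+
python3 -m jog '[[[-0.0725,0,0.0025,0,0.0111,0,0.4],[-0.0725,0,0.0025,0,0.0111,0,0.4]]]' >/dev/null; python3 log.py z+
python3 -m jog '[[[-0.0725,0,0.0025,0,0.0111,0,0.4],[-0.0725,0,0.0025,0,0.0111,0,0.4]]]' >/dev/null; python3 log.py z+
python3 -m jog '[[[-0.0725,0,0.0025,0,0.0111,0,0.4],[-0.0725,0,0.0025,0,0.0111,0,0.4]]]' >/dev/null; python3 log.py z+
python3 -m jog '[[[-0.0725,0,0.0025,0,0.0111,0,0.4],[-0.0725,0,0.0025,0,0.0111,0,0.4]]]' >/dev/null; python3 log.py z+
python3 -m jog '[[[-0.0725,0,0.0025,0,0.0111,0,0.4],[-0.0725,0,0.0025,0,0.0111,0,0.4]]]' >/dev/null; python3 log.py z+
python3 -m jog '[[[-0.0725,0,0.0025,0,0.0111,0,0.4],[-0.0725,0,0.0025,0,0.0111,0,0.4]]]' >/dev/null; python3 log.py z+
done
```

```text
in t16.07 phi -48.0 pos [-0.9 36.7 33.7] rad 49.8 ang -47.4 F [0.2 0.6 0.9] T [0.362 0.007 0.001] gap 34.2 M 0.375 jaw [ 1.    -0.001 -0.002]
in t16.57 phi -64.0 pos [ 0.3 46.9 22.8] rad 52.2 ang -64.0 F [ 0.  -0.5  0.7] T [ 0.389  0.049 -0.023] gap 34.1 M 0.432 jaw [1.    0.001 0.001]
z+ t16.82 phi -55.9 pos [-0.1 43.1 28.1] rad 51.5 ang -56.9 F [ 0.1 -0.7  0.7] T [ 0.408 -0.036 -0.   ] gap 34.0 M 0.459 jaw [ 1.     0.001 -0.002]
z+ t17.07 phi -47.8 pos [ 0.3 38.7 35. ] rad 52.2 ang -47.8 F [-0.1 -0.  -0.5] T [ 0.337 -0.032  0.024] gap 34.5 M 0.319 jaw [1.    0.001 0.001]
z+ t17.32 phi -39.8 pos [ 0.3 33.4 40.2] rad 52.2 ang -39.7 F [0.7 0.1 1. ] T [ 0.265  0.051 -0.013] gap 33.8 M 0.293 jaw [1.    0.001 0.001]
z+ t17.57 phi -31.8 pos [ 0.3 27.4 44.5] rad 52.3 ang -31.7 F [-1.1 -0.6 -0.8] T [ 0.25  -0.03  -0.047] gap 34.1 M 0.255 jaw [1.    0.001 0.001]
z+ t17.82 phi -23.8 pos [ 0.3 21.  47.9] rad 52.3 ang -23.6 F [0.7 0.1 0.6] T [ 0.198 -0.021 -0.039] gap 34.2 M 0.204 jaw [1.    0.001 0.001]
z+ t18.07 phi -15.8 pos [ 0.3 14.1 50.4] rad 52.4 ang -15.6 F [-0.2  0.5  0.3] T [0.161 0.019 0.014] gap 34.3 M 0.140 jaw [1.    0.001 0.001]
z+ t18.32 phi -7.9 pos [ 0.3  6.9 52. ] rad 52.4 ang -7.6 F [-0.4 -0.9 -0.4] T [ 0.066 -0.042 -0.047] gap 34.3 M 0.111 jaw [1.    0.001 0.001]
z+ t18.57 phi 0.1 pos [ 0.3 -0.3 52.5] rad 52.5 ang 0.4 F [ 0.4 -0.6 -0.6] T [ 0.009 -0.012 -0.007] gap 33.9 M 0.043 jaw [1.    0.001 0.001]
```

```bash

python3 -m jog '[[[-0.0725,0,0.0025,0,0.0111,0,0.4],[-0.0725,0,0.0025,0,0.0111,0,0.4]]]' >/dev/null; python3 log.py z+
python3 -m jog '[[[-0.0725,0,0.0025,0,0.0111,0,0.4],[-0.0725,0,0.0025,0,0.0111,0,0.4]]]' >/dev/null; python3 log.py z+
python3 -m jog '[[[-0.0725,0,0.0025,0,0.0111,0,0.4],[-0.0725,0,0.0025,0,0.0111,0,0.4]]]' >/dev/null; python3 log.py z+
python3 -m jog '[[[-0.0725,0,0.0025,0,0.0111,0,0.4],[-0.0725,0,0.0025,0,0.0111,0,0.4]]]' >/dev/null; python3 log.py z+
python3 -m jog '[[[-0.0725,0,0.0025,0,0.0111,0,0.4],[-0.0725,0,0.0025,0,0.0111,0,0.4]]]' >/dev/null; python3 log.py z+
python3 -m jog '[[[-0.0725,0,0.0025,0,0.0111,0,0.4],[-0.0725,0,0.0025,0,0.0111,0,0.4]]]' >/dev/null; python3 log.py z+
python3 -m jog '[[[-0.0725,0,0.0025,0,0.0111,0,0.4],[-0.0725,0,0.0025,0,0.0111,0,0.4]]]' >/dev/null; python3 log.py z+
for x in 1; do
python3 -m jog '[[[0.0725,0,0.0025,0,-0.0111,0,0.4],[0.0725,0,0.0025,0,-0.0111,0,0.4]]]' >/dev/null; python3 log.py z-
python3 -m jog '[[[0.0725,0,0.0025,0,-0.0111,0,0.4],[0.0725,0,0.0025,0,-0.0111,0,0.4]]]' >/dev/null; python3 log.py z-
python3 -m jog '[[[0.0725,0,0.0025,0,-0.0111,0,0.4],[0.0725,0,0.0025,0,-0.0111,0,0.4]]]' >/dev/null; python3 log.py z-
python3 -m jog '[[[0.0725,0,0.0025,0,-0.0111,0,0.4],[0.0725,0,0.0025,0,-0.0111,0,0.4]]]' >/dev/null; python3 log.py z-
python3 -m jog '[[[0.0725,0,0.0025,0,-0.0111,0,0.4],[0.0725,0,0.0025,0,-0.0111,0,0.4]]]' >/dev/null; python3 log.py z-
python3 -m jog '[[[0.0725,0,0.0025,0,-0.0111,0,0.4],[0.0725,0,0.0025,0,-0.0111,0,0.4]]]' >/dev/null; python3 log.py z-
python3 -m jog '[[[0.0725,0,0.0025,0,-0.0111,0,0.4],[0.0725,0,0.0025,0,-0.0111,0,0.4]]]' >/dev/null; python3 log.py z-
python3 -m jog '[[[0.0725,0,0.0025,0,-0.0111,0,0.4],[0.0725,0,0.0025,0,-0.0111,0,0.4]]]' >/dev/null; python3 log.py z-
python3 -m jog '[[[0.0725,0,0.0025,0,-0.0111,0,0.4],[0.0725,0,0.0025,0,-0.0111,0,0.4]]]' >/dev/null; python3 log.py z-
python3 -m jog '[[[0.0725,0,0.0025,0,-0.0111,0,0.4],[0.0725,0,0.0025,0,-0.0111,0,0.4]]]' >/dev/null; python3 log.py z-
python3 -m jog '[[[0.0725,0,0.0025,0,-0.0111,0,0.4],[0.0725,0,0.0025,0,-0.0111,0,0.4]]]' >/dev/null; python3 log.py z-
python3 -m jog '[[[0.0725,0,0.0025,0,-0.0111,0,0.4],[0.0725,0,0.0025,0,-0.0111,0,0.4]]]' >/dev/null; python3 log.py z-
python3 -m jog '[[[0.0725,0,0.0025,0,-0.0111,0,0.4],[0.0725,0,0.0025,0,-0.0111,0,0.4]]]' >/dev/null; python3 log.py z-
python3 -m jog '[[[0.0725,0,0.0025,0,-0.0111,0,0.4],[0.0725,0,0.0025,0,-0.0111,0,0.4]]]' >/dev/null; python3 log.py z-
python3 -m jog '[[[0.0725,0,0.0025,0,-0.0111,0,0.4],[0.0725,0,0.0025,0,-0.0111,0,0.4]]]' >/dev/null; python3 log.py z-
done | tail -2
cat >> fit.py <<'E'
def compare(tags,free=("z+","z-")):
    A=vw(list(tags));F=vw(list(free));G=vw(["a+","a-"]+list(free))
    out=[]
    # rigid motion common to all: dq/dphi from pooled paths
    pd=[np.polyder(np.polyfit(G[:,0],np.radians(G[:,2+j]),7)) for j in range(6)]
    from scipy.interpolate import CubicSpline
    for a in A:
        f=F[F[:,1]==a[1]];f=f[np.argsort(f[:,0])]
        if not f[0,0]-.02<=a[0]<=f[-1,0]+.02: continue
        t0=CubicSpline(f[:,0],f[:,8:14])(a[0])
        J=np.array([np.polyval(p,a[0]) for p in pd])
        out.append([a[0],a[1],J@(a[8:14]-t0)])
    return np.array(out)
E
python3 - <<'E'
from fit import *
np.set_printoptions(linewidth=180,suppress=True)
D=compare(("a+","a-"));ph,sg,w=D.T
print(np.c_[np.degrees(ph),sg,w].round(3))
# motor on disc: w = drag*sg - A sin(alpha)
X=np.c_[sg,-np.sin(ph),-np.cos(ph)];b=np.linalg.lstsq(X,w,rcond=None)[0]
print("drag",b[0],"A",np.hypot(b[1],b[2]),"beta",np.degrees(np.arctan2(b[2],b[1])),"rms",np.std(w-X@b))
E
```

```text
z+ t18.82 phi 8.1 pos [ 0.3 -7.7 52. ] rad 52.5 ang 8.4 F [-0.2  0.1 -1. ] T [-0.127  0.028 -0.03 ] gap 34.4 M -0.123 jaw [1.    0.001 0.001]
z+ t19.07 phi 16.1 pos [  0.3 -14.8  50.4] rad 52.5 ang 16.4 F [-0.1  0.1 -0.4] T [-0.196  0.043  0.001] gap 34.4 M -0.195 jaw [1.    0.001 0.001]
z+ t19.32 phi 24.1 pos [  0.3 -21.7  47.9] rad 52.6 ang 24.4 F [-0.8  0.1 -0.5] T [-0.13   0.008 -0.03 ] gap 34.2 M -0.125 jaw [1.    0.001 0.001]
z+ t19.57 phi 32.1 pos [  0.3 -28.2  44.4] rad 52.6 ang 32.4 F [-0.6 -0.2  0.2] T [-0.249  0.01   0.012] gap 34.4 M -0.246 jaw [1.    0.001 0.001]
z+ t19.82 phi 40.1 pos [  0.3 -34.1  40.1] rad 52.6 ang 40.4 F [ 0.  -0.2  0. ] T [-0.301  0.024 -0.   ] gap 34.1 M -0.293 jaw [1.    0.001 0.001]
z+ t20.07 phi 48.0 pos [  0.4 -39.3  35. ] rad 52.6 ang 48.4 F [-0.1 -0.3  0.6] T [-0.364  0.015 -0.054] gap 34.2 M -0.377 jaw [1.    0.001 0.001]
z+ t20.32 phi 56.0 pos [  0.3 -43.8  29.2] rad 52.6 ang 56.3 F [ 0.   0.4 -0.7] T [-0.423  0.013 -0.004] gap 34.3 M -0.405 jaw [1.    0.001 0.001]
z- t23.82 phi -56.0 pos [ 0.3 43.3 29.2] rad 52.2 ang -55.9 F [-0.3 -0.8  0.
[... 520 characters left out ...]
    -0.338]
 [ -8.346  -1.     -0.372]
 [-16.338  -1.     -0.4  ]
 [-24.334  -1.     -0.412]
 [-32.33   -1.     -0.408]
 [-40.325  -1.     -0.399]
 [-48.322  -1.     -0.388]
 [-56.314  -1.     -0.355]
 [-64.308  -1.     -0.216]
 [-47.825   1.      0.314]
 [-39.817   1.      0.281]
 [-31.817   1.      0.246]
 [-23.815   1.      0.213]
 [-15.814   1.      0.186]
 [ -7.816   1.      0.17 ]
 [  0.185   1.      0.173]
 [  8.186   1.      0.193]
 [ 16.185   1.      0.225]
 [ 24.182   1.      0.257]
 [ 32.182   1.      0.284]
 [ 40.18    1.      0.306]
 [ 48.182   1.      0.317]
 [ 56.188   1.      0.261]]
drag 0.29626975142417994 A 0.06898043552251629 beta 105.5353724315987 rms 0.04379352155127898
```

```bash
cat > kin.py <<'E'
from fit import *
from scipy.optimize import least_squares
def fk(q,P):
    a1,H,x2,L2,x3,L3,d6,c=P
    q=np.radians(q);z=lambda a:R.from_euler("z",a);y=lambda a:R.from_euler("y",a)
    R1=z(q[0]);R2=R1*y(q[1]);R3=R2*y(q[2]);R4=R3*z(q[3]);R5=R4*y(q[4]);R6=R5*z(q[5]+c)
    p1=R1.apply([a1,0,H]);p2=p1+R2.apply([x2,0,L2]);p3=p2+R3.apply([x3,0,L3]);p=p3+R5.apply([0,0,d6])
    ax=[[0,0,1],R1.apply([0,1,0]),R2.apply([0,1,0]),R3.apply([0,0,1]),R4.apply([0,1,0]),R5.apply([0,0,1])]
    return p,R6,np.array(ax),np.array([[0,0,0],p1,p2,p3,p3,p3])
Q=np.array([s["joint_pos"] for s in L]);X=np.array([s["tool_pos"] for s in L]);RR=[R.from_euler("xyz",s["tcp_rot"],degrees=True) for s in L]
def err(P):
    e=[]
    for q,x,r in zip(Q,X,RR):
        p,R6,_,_=fk(q,P);e.append(np.r_[p-x,(R6.inv()*r).as_rotvec()*100])
    return np.ravel(e)
def kin():
    sol=least_squares(err,[0,400,0,400,50,400,200,0]);e=sol.fun.reshape(-1,6)
    print("P",sol.x.round(2),"rms",np.sqrt((e**2).mean(0)).round(2));return sol.x
E
python3 - <<'E'
from kin import *
P=kin();np.save("P.npy",P)
def grav(q):
    U=lambda q:(lambda a,b:np.array([np.cos(a),np.sin(a),np.cos(b),np.sin(b),*(R.from_euler("y",b)*R.from_euler("z",np.radians(q[3]))*R.from_euler("y",np.radians(q[4]))).as_matrix()[2]]))(np.radians(q[1]),np.radians(q[1]+q[2]))
    G=[]
    for j in range(6):
        d=np.zeros(6);d[j]=.01;G.append((U(q+d)-U(q-d))/(2*np.radians(.01)))
    return np.array(G) #6x7
def reg(s):
    G=grav(s["joint_pos"]);v=s["qd"];B=[]
    for j in range(6):
        r=np.zeros(12);r[j]=np.tanh(v[j]/.5);r[6+j]=v[j]/30;B.append(np.r_[G[j],r])
    return np.array(B)
pv=None;fr=[]
for s in L:
    if s["tag"] in("z+","z-") and pv==s["tag"]: fr.append(s)
    pv=s["tag"]
B=np.vstack([reg(s) for s in fr]);y=np.hstack([s["joint_efforts"] for s in fr])
b=np.linalg.lstsq(B,y,rcond=1e-8)[0];e=(y-B@b).reshape(-1,6)
np.set_printoptions(suppress=True,linewidth=160)
print("grav",b[:7].round(2),"fc",b[7:13].round(2),"fv",b[13:].round(2),"rms",e.std(0).round(3))
print(np.array([s["qd"] for s in fr])[[0,7,12,15,20,27]].round(1))
print(np.array([s["joint_efforts"] for s in fr])[::3].round(2))
E
```

```text
P [  3.54 320.44  -2.2  368.02  67.76 552.51 359.53   1.57] rms [24.84 44.7   0.1   0.    0.    0.  ]
grav [52.3  -0.24 50.72 -7.07 -0.02  0.02  7.28] fc [ 0.22  0.03 -0.01 -0.02 -0.01  0.03] fv [-3.63 -3.47 -1.87 -1.08 -1.08 -1.13] rms [0.267 0.04  0.042 0.016 0.013 0.026]
[[-12.9 -28.4  12.4  16.8 -16.  -16.8]
 [-29.8   2.5   0.9  31.6   5.2 -34.3]
 [-14.4  27.2  -9.2  15.3  14.7 -18.5]
 [ 19.9 -22.1   6.5 -20.  -13.4  23.7]
 [ 29.6   8.3  -3.9 -32.1   1.8  34.6]
 [  8.2  29.6 -13.3 -14.5  17.   12.3]]
[[  1.85 -48.54 -40.97  -4.71   4.02   0.65]
 [  2.96 -38.98 -47.12  -3.65   1.49   1.06]
 [  3.49 -35.13 -49.28  -1.16  -0.09   1.3 ]
 [  2.59 -39.56 -46.25   1.75   0.9    1.03]
 [  1.34 -49.5  -38.8    3.29   3.22   0.66]
 [ -2.51 -37.6  -45.     3.94   2.6   -0.9 ]
 [ -3.35 -34.83 -48.8    2.11   0.4   -1.25]
 [ -2.83 -40.37 -47.48  -0.83   0.25  -1.18]
 [ -1.56 -51.19 -41.8   -3.08   2.15  -0.77]
 [ -0.6  -62.41 -33.89  -3.76   4.17  -0.43]]
```

```bash
sed -i 's/x3,L3,d6,c=P/x3,L3,d6,c,dy=P/; s/\[a1,0,H\]/[a1,dy,H]/; s/200,0\])/200,1.57,50])/' kin.py
cat > an.py <<'E'
from kin import *
import sys
np.set_printoptions(suppress=True,linewidth=160)
P=kin()
def grav(q):
    U=lambda q:(lambda a,b:np.array([np.cos(a),np.sin(a),np.cos(b),np.sin(b),*(R.from_euler("y",b)*R.from_euler("z",np.radians(q[3]))*R.from_euler("y",np.radians(q[4]))).as_matrix()[2]]))(np.radians(q[1]),np.radians(q[1]+q[2]))
    return np.array([(U(q+d)-U(q-d))/(2*np.radians(.01)) for d in np.eye(6)*.01])
def sel(tags):
    o=[];pv=None
    for s in L:
        if s["tag"] in tags and pv==s["tag"]: o.append(s)
        pv=s["tag"]
    return o
def phi(s):
    zt=-(Z.inv()*R.from_euler("xyz",s["tcp_rot"],degrees=True)).as_matrix()[:,2];return np.arctan2(-zt[1],zt[2])
FV=np.array([-3.63,-3.47,-1.87,-1.08,-1.08,-1.13])/30
fr=sel(["z+","z-"])
# free model: gravity + viscous + per-direction smooth remainder in phi
Bm=np.vstack([np.hstack([grav(s["joint_pos"]),np.diag(s["qd"]/30)]) for s in fr]);y=np.hstack([s["joint_efforts"] for s in fr])
b=np.linalg.lstsq(Bm,y,rcond=1e-8)[0]
mod=lambda s:grav(s["joint_pos"])@b[:7]+s["qd"]/30*b[7:]
rem={}
for sg in"+-":
    f=[s for s in fr if s["tag"][-1]==sg];ph=[phi(s) for s in f];e=np.array([s["joint_efforts"]-mod(s) for s in f])
    rem[sg]=[np.polyfit(ph,e[:,j],4) for j in range(6)]
xh=Z.apply([1,0,0])
def moment(s):
    p,_,ax,o=fk(s["joint_pos"],P)
    dt=s["joint_efforts"]-mod(s)-np.array([np.polyval(c,phi(s)) for c in rem[s["tag"][-1]]])
    J=np.vstack([np.cross(ax,p-o).T/1000,ax.T])      # 6x6
    w=np.linalg.solve(J.T,dt)                         # wrench by motors at TCP
    return (w[3:]+np.cross((p-C)/1000,w[:3]))@xh, Z.inv().apply(w[:3]), Z.inv().apply(w[3:])
def run(tags,off={},show=1):
    S=sel(tags);D=[]
    for s in S:
        m,F,T=moment(s);D.append([phi(s)+np.radians(off.get(s["tag"][0],0)),1 if s["tag"][-1]=="+" else -1,m])
        if show: print(s["tag"],"%.1f M %.3f"%(np.degrees(phi(s)),m),F.round(1),Z.inv().apply(s["ft_force"]).round(1))
    ph,sg,w=np.array(D).T
    X=np.c_[sg,-np.sin(ph),-np.cos(ph)]
    for nm,XX in(("",X),("+const",np.c_[X,np.ones(len(ph))])):
        c=np.linalg.lstsq(XX,w,rcond=None)[0];print(nm,"drag %.3f A %.3f beta %.1f rms %.3f"%(c[0],np.hypot(c[1],c[2]),np.degrees(np.arctan2(c[2],c[1])),np.std(w-XX@c)),c[3:])
E
python3 -c "
from an import *
run(['a+','a-']); run(['z+','z-'],show=0)"
```

```text
P [  0.   318.1    0.   369.1   61.6  553.4  364.8    1.57  51.2 ] rms [0. 0. 0. 0. 0. 0.]
a+ 16.1 M 0.225 [ 5.6 -1.  -4.7] [-5.1  0.4  2.5]
a+ 24.1 M 0.249 [ 5.8 -0.9 -5.6] [-5.3  0.8  2.5]
a+ 32.1 M 0.242 [ 6.  -0.5 -6.5] [-6.3  1.1  4.8]
a+ 40.1 M 0.219 [ 6.1  0.1 -7.3] [-6.1  0.6  6. ]
a+ 48.1 M 0.193 [ 6.   0.7 -7.8] [-5.8  0.   6.6]
a+ 56.1 M 0.175 [ 5.7  1.2 -7.9] [-5.3 -0.6  7.9]
a- 39.6 M -0.322 [3.5 6.1 3.8] [-3.4 -4.9 -4.9]
a- 31.6 M -0.353 [3.3 7.  3.6] [-2.9 -6.3 -4.9]
a- 23.6 M -0.298 [3.4 7.6 3.1] [-3.9 -7.8 -4.6]
a- 15.6 M -0.285 [3.4 8.4 2.4] [-3.5 -7.6 -4.1]
a- 7.6 M -0.282 [3.3 9.2 1.6] [-4.5 -9.  -3.1]
a- -0.4 M -0.323 [ 3.2 10.   0.7] [ -2.8 -10.2  -2.5]
a- -8.3 M -0.357 [ 2.8 10.6 -0.2] [ -3.7 -10.6  -0.9]
a- -16.3 M -0.388 [ 2.3 11.2 -1. ] [ -2.4 -12.8   0.3]
a- -24.3 M -0.401 [ 1.6 11.7 -1.7] [ -2.1 -11.5   0.2]
a- -32.3 M -0.394 [ 1.  12.2 -2.6] [ -0.8 -12.9   1. ]
a- -40.3 M -0.376 [ 0.5 12.7 -3.5] [ -0.3 -14.4   2.4]
a- -48.3 M -0.310 [-0.2 13.2 -4.4] [  0.9 -14.    3.1]
a- -56.3 M -0.284 [-0.7 13.9 -5.5] [  1.1 -15.1   5.2]
a- -64.3 M -0.263 [-1.4 14.7 -6.
[... 251 characters left out ...]
.115 [-3.   0.4  8.8] [  2.7   0.2 -10.2]
a+ -7.8 M 0.136 [-2.2 -1.3  7.7] [ 2.3  0.7 -9.7]
a+ 0.2 M 0.154 [-1.5 -2.7  6.5] [ 2.2  2.6 -8. ]
a+ 8.2 M 0.194 [-0.8 -3.9  5.2] [ 0.6  4.2 -7.2]
a+ 16.2 M 0.244 [-0.2 -5.   3.9] [ 0.7  5.5 -6.5]
a+ 24.2 M 0.251 [ 0.3 -5.8  2.3] [ 0.2  7.1 -3.9]
a+ 32.2 M 0.231 [ 0.8 -6.2  0.6] [-1.1  6.8 -2.5]
a+ 40.2 M 0.209 [ 1.3 -6.4 -1.1] [-1.6  7.3 -0.6]
a+ 48.2 M 0.178 [ 1.6 -6.5 -2.7] [-1.3  6.8  1.5]
a+ 56.2 M 0.171 [ 1.6 -6.6 -4.1] [-2.1  7.4  2.6]
 drag 0.260 A 0.083 beta 102.6 rms 0.040 []
+const drag 0.260 A 0.063 beta 106.3 rms 0.040 [-0.0177864]
 drag -0.000 A 0.001 beta -174.5 rms 0.018 []
+const drag -0.000 A 0.001 beta 175.1 rms 0.018 [0.00018014]
```

```bash
python3 - <<'E'
s=open("an.py").read()
s=s.replace("rem[sg]=[np.polyfit(ph,e[:,j],4) for j in range(6)]","k=np.argsort(ph);rem[sg]=CubicSpline(np.array(ph)[k],e[k])").replace("np.array([np.polyval(c,phi(s)) for c in rem[s[\"tag\"][-1]]])","USE*rem[s[\"tag\"][-1]](phi(s))").replace("import sys","from scipy.interpolate import CubicSpline\nUSE=1")
open("an.py","w").write(s)
E
python3 -c "
import an
from an import *
run(['a+','a-'])
an.USE=0
run(['z+','z-']); run(['a+','a-'],show=0)"
```

```text
P [  0.   318.1    0.   369.1   61.6  553.4  364.8    1.57  51.2 ] rms [0. 0. 0. 0. 0. 0.]
a+ 16.1 M 0.200 [ 5.6 -0.9 -4.7] [-5.1  0.4  2.5]
a+ 24.1 M 0.235 [ 5.8 -0.9 -5.7] [-5.3  0.8  2.5]
a+ 32.1 M 0.246 [ 6.  -0.5 -6.5] [-6.3  1.1  4.8]
a+ 40.1 M 0.229 [ 6.1  0.1 -7.3] [-6.1  0.6  6. ]
a+ 48.1 M 0.193 [ 6.   0.7 -7.8] [-5.8  0.   6.6]
a+ 56.1 M 0.174 [ 5.7  1.2 -8. ] [-5.3 -0.6  7.9]
a- 39.6 M -0.340 [3.5 6.2 3.9] [-3.4 -4.9 -4.9]
a- 31.6 M -0.318 [3.4 6.9 3.6] [-2.9 -6.3 -4.9]
a- 23.6 M -0.282 [3.4 7.6 3.1] [-3.9 -7.8 -4.6]
a- 15.6 M -0.293 [3.4 8.4 2.4] [-3.5 -7.6 -4.1]
a- 7.6 M -0.317 [3.3 9.3 1.6] [-4.5 -9.  -3.1]
a- -0.4 M -0.340 [ 3.1 10.   0.7] [ -2.8 -10.2  -2.5]
a- -8.3 M -0.361 [ 2.8 10.6 -0.2] [ -3.7 -10.6  -0.9]
a- -16.3 M -0.374 [ 2.3 11.2 -1. ] [ -2.4 -12.8   0.3]
a- -24.3 M -0.381 [ 1.7 11.7 -1.7] [ -2.1 -11.5   0.2]
a- -32.3 M -0.390 [ 1.1 12.2 -2.6] [ -0.8 -12.9   1. ]
a- -40.3 M -0.382 [ 0.5 12.7 -3.5] [ -0.3 -14.4   2.4]
a- -48.3 M -0.306 [-0.2 13.2 -4.4] [  0.9 -14.    3.1]
a- -56.3 M -0.295 [-0.8 13.9 -5.5] [  1.1 -15.1   5.2]
a- -64.3 M -0.258 [-1.4 14.7 -6.
[... 1762 characters left out ...]
[-0.1 -0.3  0.1] [-1.1  0.4  0.4]
z- -0.1 M -0.011 [0. 0. 0.] [-1.2 -0.  -0.1]
z- -8.1 M -0.145 [-0.   0.3 -0. ] [-0.5  0.3 -0. ]
z- -16.1 M -0.257 [-0.1  0.6 -0.1] [-0.1  0.4  0.1]
z- -24.1 M -0.316 [-0.2  0.7 -0.2] [ 0.3 -0.4  0. ]
z- -32.1 M -0.308 [-0.3  0.7 -0.2] [-0.5 -0.2  0.4]
z- -40.1 M -0.264 [-0.5  0.7 -0.2] [ 0.1 -1.1 -0.7]
z- -48.1 M -0.208 [-0.4  0.6 -0.1] [-0.2 -0.6  0.4]
z- -56.0 M -0.103 [-0.4  0.5 -0. ] [-0.3 -0.8  0.2]
z- -64.0 M -0.009 [-0.4  0.5  0.1] [0.5 0.6 0.5]
 drag -0.045 A 0.327 beta 171.3 rms 0.110 []
+const drag -0.045 A 0.447 beta 139.5 rms 0.104 [0.20914073]
 drag 0.222 A 0.356 beta 160.2 rms 0.141 []
+const drag 0.221 A 0.398 beta 147.8 rms 0.140 [0.07827459]
```

Kinematics fit to 0.0 mm, effort-derived forces match the wrist sensor, and drag comes out at 0.26 N m against the 0.27 given. A shared systematic remains in the mean. I'll regrip here, 120° round the disc, and repeat the sweep; comparing at equal tool angles cancels it.

```bash

python3 -m jog '[[[0,0,0,0,0,0,0.1],[0,0,0,0,0,0,0],[0,0,0,0,0,0,0],[0,0,0,0,0,0,0],[0,0,0,0,0,0,0]]]' 90 >/dev/null; python3 log.py gripb
for x in 1; do
python3 -m jog '[[[-0.0725,0,0.0025,0,0.0111,0,0],[-0.0725,0,0.0025,0,0.0111,0,0]]]' >/dev/null; python3 log.py b+
python3 -m jog '[[[-0.0725,0,0.0025,0,0.0111,0,0],[-0.0725,0,0.0025,0,0.0111,0,0]]]' >/dev/null; python3 log.py b+
python3 -m jog '[[[-0.0725,0,0.0025,0,0.0111,0,0],[-0.0725,0,0.0025,0,0.0111,0,0]]]' >/dev/null; python3 log.py b+
python3 -m jog '[[[-0.0725,0,0.0025,0,0.0111,0,0],[-0.0725,0,0.0025,0,0.0111,0,0]]]' >/dev/null; python3 log.py b+
python3 -m jog '[[[-0.0725,0,0.0025,0,0.0111,0,0],[-0.0725,0,0.0025,0,0.0111,0,0]]]' >/dev/null; python3 log.py b+
python3 -m jog '[[[-0.0725,0,0.0025,0,0.0111,0,0],[-0.0725,0,0.0025,0,0.0111,0,0]]]' >/dev/null; python3 log.py b+
python3 -m jog '[[[-0.0725,0,0.0025,0,0.0111,0,0],[-0.0725,0,0.0025,0,0.0111,0,0]]]' >/dev/null; python3 log.py b+
python3 -m jog '[[[-0.0725,0,0.0025,0,0.0111,0,0],[-0.0725,0,0.0025,0,0.0111,0,0]]]' >/dev/null; python3 log.py b+
python3 -m jog '[[[-0.0725,0,0.0025,0,0.0111,0,0],[-0.0725,0,0.0025,0,0.0111,0,0]]]' >/dev/null; python3 log.py b+
python3 -m jog '[[[-0.0725,0,0.0025,0,0.0111,0,0],[-0.0725,0,0.0025,0,0.0111,0,0]]]' >/dev/null; python3 log.py b+
python3 -m jog '[[[-0.0725,0,0.0025,0,0.0111,0,0],[-0.0725,0,0.0025,0,0.0111,0,0]]]' >/dev/null; python3 log.py b+
python3 -m jog '[[[-0.0725,0,0.0025,0,0.0111,0,0],[-0.0725,0,0.0025,0,0.0111,0,0]]]' >/dev/null; python3 log.py b+
python3 -m jog '[[[-0.0725,0,0.0025,0,0.0111,0,0],[-0.0725,0,0.0025,0,0.0111,0,0]]]' >/dev/null; python3 log.py b+
python3 -m jog '[[[-0.0725,0,0.0025,0,0.0111,0,0],[-0.0725,0,0.0025,0,0.0111,0,0]]]' >/dev/null; python3 log.py b+
python3 -m jog '[[[-0.0725,0,0.0025,0,0.0111,0,0],[-0.0725,0,0.0025,0,0.0111,0,0]]]' >/dev/null; python3 log.py b+
done >/dev/null
for x in 1; do
python3 -m jog '[[[0.0725,0,0.0025,0,-0.0111,0,0],[0.0725,0,0.0025,0,-0.0111,0,0]]]' >/dev/null; python3 log.py b-
python3 -m jog '[[[0.0725,0,0.0025,0,-0.0111,0,0],[0.0725,0,0.0025,0,-0.0111,0,0]]]' >/dev/null; python3 log.py b-
python3 -m jog '[[[0.0725,0,0.0025,0,-0.0111,0,0],[0.0725,0,0.0025,0,-0.0111,0,0]]]' >/dev/null; python3 log.py b-
python3 -m jog '[[[0.0725,0,0.0025,0,-0.0111,0,0],[0.0725,0,0.0025,0,-0.0111,0,0]]]' >/dev/null; python3 log.py b-
python3 -m jog '[[[0.0725,0,0.0025,0,-0.0111,0,0],[0.0725,0,0.0025,0,-0.0111,0,0]]]' >/dev/null; python3 log.py b-
python3 -m jog '[[[0.0725,0,0.0025,0,-0.0111,0,0],[0.0725,0,0.0025,0,-0.0111,0,0]]]' >/dev/null; python3 log.py b-
python3 -m jog '[[[0.0725,0,0.0025,0,-0.0111,0,0],[0.0725,0,0.0025,0,-0.0111,0,0]]]' >/dev/null; python3 log.py b-
python3 -m jog '[[[0.0725,0,0.0025,0,-0.0111,0,0],[0.0725,0,0.0025,0,-0.0111,0,0]]]' >/dev/null; python3 log.py b-
python3 -m jog '[[[0.0725,0,0.0025,0,-0.0111,0,0],[0.0725,0,0.0025,0,-0.0111,0,0]]]' >/dev/null; python3 log.py b-
python3 -m jog '[[[0.0725,0,0.0025,0,-0.0111,0,0],[0.0725,0,0.0025,0,-0.0111,0,0]]]' >/dev/null; python3 log.py b-
python3 -m jog '[[[0.0725,0,0.0025,0,-0.0111,0,0],[0.0725,0,0.0025,0,-0.0111,0,0]]]' >/dev/null; python3 log.py b-
python3 -m jog '[[[0.0725,0,0.0025,0,-0.0111,0,0],[0.0725,0,0.0025,0,-0.0111,0,0]]]' >/dev/null; python3 log.py b-
python3 -m jog '[[[0.0725,0,0.0025,0,-0.0111,0,0],[0.0725,0,0.0025,0,-0.0111,0,0]]]' >/dev/null; python3 log.py b-
python3 -m jog '[[[0.0725,0,0.0025,0,-0.0111,0,0],[0.0725,0,0.0025,0,-0.0111,0,0]]]' >/dev/null; python3 log.py b-
python3 -m jog '[[[0.0725,0,0.0025,0,-0.0111,0,0],[0.0725,0,0.0025,0,-0.0111,0,0]]]' >/dev/null; python3 log.py b-
done | tail -1
cat >> an.py <<'E'
def joint(offs):
    """common smooth g(phi) per tool angle (quartic) + drag + slug over all grips"""
    D=[]
    for g,o in offs.items():
        for s in sel([g+"+",g+"-"]): D.append([phi(s),np.radians(o),1 if s["tag"][-1]=="+" else -1,moment(s)[0]])
    ph,o,sg,w=np.array(D).T
    for n in(0,1,4,6):
        X=np.c_[sg,-np.sin(ph+o),-np.cos(ph+o),np.vander(ph,n)]
        c,_,rk,sv=np.linalg.lstsq(X,w,rcond=None);e=w-X@c;cov=np.linalg.inv(X.T@X)*e.var()
        print("n",n,"drag %.3f A %.3f beta %.1f +- %.1f rms %.3f"%(c[0],np.hypot(c[1],c[2]),np.degrees(np.arctan2(c[2],c[1])),np.degrees(np.sqrt(cov[1:3,1:3].trace()/2)/np.hypot(c[1],c[2])),e.std()))
E
python3 -c "
from an import *
run(['b+','b-'],{'b':120})
joint({'a':0,'b':120})"
```

```text
gripb t24.70 phi -63.8 pos [ 0.3 46.7 22.7] rad 51.9 ang -64.1 F [ 2.8  4.4 -7.3] T [ 2.318 -0.116  0.194] gap 14.4 M 1.879 jaw [1.    0.001 0.001]
b- t32.20 phi -64.1 pos [ 0.2 46.  23.5] rad 51.6 ang -63.0 F [ 3.6 -5.2 -3.7] T [ 1.219 -0.19  -0.109] gap 14.1 M 1.171 jaw [ 1.    -0.     0.001]
P [  0.   318.1    0.   369.1   61.6  553.4  364.8    1.57  51.2 ] rms [0. 0. 0. 0. 0. 0.]
b+ -47.7 M 0.050 [-4.7 -2.   9.6] [ 4.2  0.9 -9.7]
b+ -39.8 M -0.020 [-5.4 -2.5  9.9] [  5.5   2.3 -10.9]
b+ -31.8 M -0.010 [-6.1 -3.3 10.4] [  6.3   2.7 -11.9]
b+ -23.8 M 0.019 [-6.8 -4.1 10.6] [  7.2   3.5 -13.1]
b+ -15.8 M 0.054 [-7.4 -5.1 10.7] [  7.1   4.2 -12.4]
b+ -7.8 M 0.108 [-8.1 -6.  10.5] [  7.3   5.1 -11.5]
b+ 0.2 M 0.170 [-8.5 -7.  10.2] [  8.    7.8 -12.2]
b+ 8.2 M 0.228 [-8.9 -8.   9.8] [  9.3   7.3 -11.9]
b+ 16.2 M 0.295 [-9.  -8.9  9.2] [  9.3   9.9 -11.7]
b+ 24.2 M 0.350 [-8.9 -9.8  8.2] [ 9.3 10.6 -9.3]
b+ 32.2 M 0.389 [ -8.6 -10.5   6.9] [ 7.8 11.  -8.7]
b+ 40.2 M 0.415 [ -8.1 -10.9   5.3] [ 8.5 11.4 -7.4]
b+ 48.2 M 0.403 [ -7.7 -11.1   3.7] [ 7.5 12.  -5.1]
b+ 56.2 M 0.419 [ -7.2 -1
[... 397 characters left out ...]
12. ] [ 10.3  -1.4 -14.4]
b- -16.2 M -0.478 [-8.8  1.8 11.1] [  8.1  -2.9 -13. ]
b- -24.2 M -0.511 [-7.8  2.7 10. ] [  7.9  -2.6 -13.1]
b- -32.2 M -0.553 [-6.8  3.4  8.8] [  6.6  -4.3 -10.5]
b- -40.1 M -0.574 [-5.8  3.9  7.5] [ 5.7 -4.8 -8.7]
b- -48.1 M -0.557 [-4.9  4.2  6.2] [ 5.1 -4.8 -5.8]
b- -56.1 M -0.570 [-4.1  4.4  4.9] [ 3.9 -5.6 -5.3]
b- -64.1 M -0.551 [-3.5  4.5  3.8] [ 3.6 -5.2 -3.7]
 drag 0.259 A 0.338 beta 44.9 rms 0.036 []
+const drag 0.259 A 0.339 beta 44.3 rms 0.036 [0.00347202]
n 0 drag 0.286 A 0.166 beta 39.7 +- 5.7 rms 0.091
n 1 drag 0.286 A 0.158 beta 39.9 +- 7.6 rms 0.091
n 4 drag 0.267 A 0.176 beta 29.3 +- 1.5 rms 0.020
n 6 drag 0.266 A 0.176 beta 29.3 +- 1.2 rms 0.016
```

The joint fit over both grips gives drag 0.266 N m and slug 0.176 N m, both as specified, with slug angle = grip-a tool angle + 29°. I'll check this with a third grip offset by 176°, which also brackets the target.

```bash

python3 -m jog '[[[-0.0725,0,0.0025,0,0.0111,0,0],[-0.0725,0,0.0025,0,0.0111,0,0],[-0.0725,0,0.0025,0,0.0111,0,0],[-0.0725,0,0.0025,0,0.0111,0,0],[-0.0725,0,0.0025,0,0.0111,0,0],[-0.0725,0,0.0025,0,0.0111,0,0],[-0.0725,0,0.0025,0,0.0111,0,0],[-0.0725,0,0.0025,0,0.0111,0,0],[-0.0725,0,0.0025,0,0.0111,0,0],[-0.0725,0,0.0025,0,0.0111,0,0]]]' >/dev/null
python3 -m jog '[[[-0.0725,0,0.0025,0,0.0111,0,0],[-0.0725,0,0.0025,0,0.0111,0,0],[-0.0725,0,0.0025,0,0.0111,0,0],[-0.0725,0,0.0025,0,0.0111,0,0],[-0.0725,0,0.0025,0,0.0111,0,0],[-0.0725,0,0.0025,0,0.0111,0,0],[-0.0725,0,0.0025,0,0.0111,0,0],[-0.0725,0,0.0025,0,0.0111,0,0],[-0.0725,0,0.0025,0,0.0111,0,0],[-0.0725,0,0.0025,0,0.0111,0,0]]]' >/dev/null
python3 -m jog '[[[-0.0725,0,0.0025,0,0.0111,0,0],[-0.0725,0,0.0025,0,0.0111,0,0],[-0.0725,0,0.0025,0,0.0111,0,0],[-0.0725,0,0.0025,0,0.0111,0,0],[-0.0725,0,0.0025,0,0.0111,0,0],[-0.0725,0,0.0025,0,0.0111,0,0],[-0.0725,0,0.0025,0,0.0111,0,0],[-0.0725,0,0.0025,0,0.0111,0,0],[-0.0725,0,0.0025,0,0.0111,0,0],[-0.0725,0,0.0025,0,0.0111,0,0],[0,0,0,0,0,0,0]]]' >/dev/null; python3 log.py bend
python3 -m jog '[[[0,0,0,0,0,0,0.4],[0,0,0,0,0,0,0.4],[0,0,0,0,0,0,0.4]]]' >/dev/null; python3 log.py open
python3 -m jog '[[[0.1447,0,0.0101,0,-0.0222,0,0.4],[0.1447,0,0.0101,0,-0.0222,0,0.4],[0.1447,0,0.0101,0,-0.0222,0,0.4],[0.1447,0,0.0101,0,-0.0222,0,0.4],[0.1447,0,0.0101,0,-0.0222,0,0.4],[0.1447,0,0.0101,0,-0.0222,0,0.4],[0.1447,0,0.0101,0,-0.0222,0,0.4],[0,0,0,0,0,0,0.4]]]' >/dev/null; python3 log.py back
```

```text
bend t36.08 phi 56.3 pos [ -0.  -42.1  28.9] rad 51.1 ang 55.6 F [11.2 14.9 -5.8] T [ 0.584 -1.265 -1.616] gap 14.6 M 0.398 jaw [ 1.    -0.    -0.001]
open t36.45 phi 55.9 pos [ -0.1 -43.6  29.5] rad 52.6 ang 55.9 F [0.7 0.2 0.2] T [-0.363  0.056  0.02 ] gap 34.0 M -0.378 jaw [1.    0.001 0.   ]
back t37.45 phi -0.0 pos [ 0.   2.2 52.9] rad 53.0 ang -2.3 F [ 0.5  0.2 -0.5] T [0.006 0.006 0.012] gap 34.1 M -0.006 jaw [1.    0.006 0.001]
```

```bash

python3 -m jog '[[[-0.04,0,0.015,0,0,0,0.3],[0,0,0,0,0,0,0.1],[0,0,0,0,0,0,0],[0,0,0,0,0,0,0],[0,0,0,0,0,0,0],[0,0,0,0,0,0,0]]]' 90 >/dev/null; python3 log.py gripc
for x in 1; do
python3 -m jog '[[[0.0725,0,0.0025,0,-0.0111,0,0],[0.0725,0,0.0025,0,-0.0111,0,0]]]' >/dev/null; python3 log.py c-
python3 -m jog '[[[0.0725,0,0.0025,0,-0.0111,0,0],[0.0725,0,0.0025,0,-0.0111,0,0]]]' >/dev/null; python3 log.py c-
python3 -m jog '[[[0.0725,0,0.0025,0,-0.0111,0,0],[0.0725,0,0.0025,0,-0.0111,0,0]]]' >/dev/null; python3 log.py c-
python3 -m jog '[[[0.0725,0,0.0025,0,-0.0111,0,0],[0.0725,0,0.0025,0,-0.0111,0,0]]]' >/dev/null; python3 log.py c-
python3 -m jog '[[[0.0725,0,0.0025,0,-0.0111,0,0],[0.0725,0,0.0025,0,-0.0111,0,0]]]' >/dev/null; python3 log.py c-
python3 -m jog '[[[0.0725,0,0.0025,0,-0.0111,0,0],[0.0725,0,0.0025,0,-0.0111,0,0]]]' >/dev/null; python3 log.py c-
python3 -m jog '[[[0.0725,0,0.0025,0,-0.0111,0,0],[0.0725,0,0.0025,0,-0.0111,0,0]]]' >/dev/null; python3 log.py c-
python3 -m jog '[[[0.0725,0,0.0025,0,-0.0111,0,0],[0.0725,0,0.0025,0,-0.0111,0,0]]]' >/dev/null; python3 log.py c-
done | tail -1
for x in 1; do
python3 -m jog '[[[-0.0725,0,0.0025,0,0.0111,0,0],[-0.0725,0,0.0025,0,0.0111,0,0]]]' >/dev/null; python3 log.py c+
python3 -m jog '[[[-0.0725,0,0.0025,0,0.0111,0,0],[-0.0725,0,0.0025,0,0.0111,0,0]]]' >/dev/null; python3 log.py c+
python3 -m jog '[[[-0.0725,0,0.0025,0,0.0111,0,0],[-0.0725,0,0.0025,0,0.0111,0,0]]]' >/dev/null; python3 log.py c+
python3 -m jog '[[[-0.0725,0,0.0025,0,0.0111,0,0],[-0.0725,0,0.0025,0,0.0111,0,0]]]' >/dev/null; python3 log.py c+
python3 -m jog '[[[-0.0725,0,0.0025,0,0.0111,0,0],[-0.0725,0,0.0025,0,0.0111,0,0]]]' >/dev/null; python3 log.py c+
python3 -m jog '[[[-0.0725,0,0.0025,0,0.0111,0,0],[-0.0725,0,0.0025,0,0.0111,0,0]]]' >/dev/null; python3 log.py c+
python3 -m jog '[[[-0.0725,0,0.0025,0,0.0111,0,0],[-0.0725,0,0.0025,0,0.0111,0,0]]]' >/dev/null; python3 log.py c+
python3 -m jog '[[[-0.0725,0,0.0025,0,0.0111,0,0],[-0.0725,0,0.0025,0,0.0111,0,0]]]' >/dev/null; python3 log.py c+
python3 -m jog '[[[-0.0725,0,0.0025,0,0.0111,0,0],[-0.0725,0,0.0025,0,0.0111,0,0]]]' >/dev/null; python3 log.py c+
python3 -m jog '[[[-0.0725,0,0.0025,0,0.0111,0,0],[-0.0725,0,0.0025,0,0.0111,0,0]]]' >/dev/null; python3 log.py c+
python3 -m jog '[[[-0.0725,0,0.0025,0,0.0111,0,0],[-0.0725,0,0.0025,0,0.0111,0,0]]]' >/dev/null; python3 log.py c+
python3 -m jog '[[[-0.0725,0,0.0025,0,0.0111,0,0],[-0.0725,0,0.0025,0,0.0111,0,0]]]' >/dev/null; python3 log.py c+
python3 -m jog '[[[-0.0725,0,0.0025,0,0.0111,0,0],[-0.0725,0,0.0025,0,0.0111,0,0]]]' >/dev/null; python3 log.py c+
python3 -m jog '[[[-0.0725,0,0.0025,0,0.0111,0,0],[-0.0725,0,0.0025,0,0.0111,0,0]]]' >/dev/null; python3 log.py c+
done | tail -1
for x in 1; do
python3 -m jog '[[[0.0725,0,0.0025,0,-0.0111,0,0],[0.0725,0,0.0025,0,-0.0111,0,0]]]' >/dev/null; python3 log.py c-
python3 -m jog '[[[0.0725,0,0.0025,0,-0.0111,0,0],[0.0725,0,0.0025,0,-0.0111,0,0]]]' >/dev/null; python3 log.py c-
python3 -m jog '[[[0.0725,0,0.0025,0,-0.0111,0,0],[0.0725,0,0.0025,0,-0.0111,0,0]]]' >/dev/null; python3 log.py c-
python3 -m jog '[[[0.0725,0,0.0025,0,-0.0111,0,0],[0.0725,0,0.0025,0,-0.0111,0,0]]]' >/dev/null; python3 log.py c-
python3 -m jog '[[[0.0725,0,0.0025,0,-0.0111,0,0],[0.0725,0,0.0025,0,-0.0111,0,0]]]' >/dev/null; python3 log.py c-
python3 -m jog '[[[0.0725,0,0.0025,0,-0.0111,0,0],[0.0725,0,0.0025,0,-0.0111,0,0]]]' >/dev/null; python3 log.py c-
done | tail -1
python3 -c "
from an import *
run(['c+','c-'],{'c':176})
joint({'a':0,'b':120});joint({'a':0,'b':120,'c':176});joint({'a':0,'c':176});joint({'b':120,'c':176})"
```

```text
gripc t38.20 phi -0.1 pos [ 0.1 -3.  51.2] rad 51.3 ang 3.3 F [ 1.4 -5.4 -0.9] T [-0.996 -0.12  -0.034] gap 14.6 M -0.717 jaw [1. 0. 0.]
c- t40.20 phi -64.2 pos [ 0.3 44.9 24.7] rad 51.3 ang -61.2 F [ 0.1 -0.4 14.7] T [-2.19   0.426 -0.425] gap 14.4 M -1.522 jaw [ 1.    -0.     0.002]
c+ t43.70 phi 48.5 pos [  0.  -37.3  33.9] rad 50.4 ang 47.7 F [ 8.3 25.7 -9.4] T [ 1.396 -1.34  -1.209] gap 14.2 M 0.877 jaw [1.    0.002 0.   ]
c- t45.20 phi -0.1 pos [ 0.1 -1.8 50.2] rad 50.2 ang 2.1 F [  7.7  -1.5 -14.8] T [-0.153 -0.97  -0.116] gap 14.0 M -0.053 jaw [1.    0.001 0.   ]
P [  0.   318.1    0.   369.1   61.6  553.4  364.8    1.57  51.2 ] rms [0. 0. 0. 0. 0. 0.]
c- -16.2 M -0.282 [ 0.6  6.4 -3.2] [-0.2 -6.6  2. ]
c- -24.2 M -0.354 [ 1.3  6.2 -6. ] [-0.7 -6.3  5.2]
c- -32.2 M -0.413 [ 1.9  5.4 -8.7] [-1.9 -5.2  7.4]
c- -40.2 M -0.442 [  2.3   4.2 -11.2] [-1.6 -4.2 10.4]
c- -48.2 M -0.455 [  2.2   2.8 -13.1] [-3.  -4.4 12.6]
c- -56.2 M -0.486 [  2.    1.3 -14.6] [-2.2 -1.9 13.6]
c- -64.2 M -0.486 [  1.5  -0.1 -15.6] [ 0.1 -0.4 14.7]
c+ -47.7 M 0.122 [-3.8 -1.4  6.1] [ 3.5  0.6 -7.1]
c+ -
[... 1119 characters left out ...]

n 4 drag 0.267 A 0.176 beta 29.3 +- 1.5 rms 0.020
n 6 drag 0.266 A 0.176 beta 29.3 +- 1.2 rms 0.016
n 0 drag 0.285 A 0.197 beta 31.1 +- 4.4 rms 0.096
n 1 drag 0.285 A 0.198 beta 31.0 +- 4.8 rms 0.096
n 4 drag 0.264 A 0.182 beta 29.1 +- 1.2 rms 0.021
n 6 drag 0.263 A 0.181 beta 29.2 +- 0.9 rms 0.017
n 0 drag 0.285 A 0.156 beta 30.4 +- 7.4 rms 0.097
n 1 drag 0.285 A 0.155 beta 30.4 +- 7.6 rms 0.097
n 4 drag 0.262 A 0.185 beta 29.2 +- 1.3 rms 0.020
n 6 drag 0.262 A 0.185 beta 29.2 +- 1.1 rms 0.016
n 0 drag 0.264 A 0.297 beta 30.7 +- 2.8 rms 0.071
n 1 drag 0.264 A 0.299 beta 28.2 +- 5.6 rms 0.071
n 4 drag 0.262 A 0.186 beta 24.2 +- 3.4 rms 0.023
n 6 drag 0.262 A 0.185 beta 24.8 +- 2.8 rms 0.019
```

All three grip pairs agree: β is 24–29°, A is 0.18 and drag is 0.26. In this grip straight down is φ ≈ -25°, so I'll go there and hold.

```bash

python3 -m jog '[[[0.0725,0,0.0025,0,-0.0111,0,0],[0.0725,0,0.0025,0,-0.0111,0,0],[0.0725,0,0.0025,0,-0.0111,0,0],[0.0725,0,0.0025,0,-0.0111,0,0],[0.0725,0,0.0025,0,-0.0111,0,0],[0.0725,0,0.0025,0,-0.0111,0,0],[0.02,0,0,0,-0.003,0,0],[0,0,0,0,0,0,0],[0,0,0,0,0,0,0],[0,0,0,0,0,0,0]]]' >/dev/null; python3 log.py end
python3 - <<'E'
from h import *
from bench import snapshot
p,d=snapshot("scene");cv2.imwrite("pics/e1.png",cv2.resize(p[160:340,190:440,::-1],None,fx=3,fy=3))
c=camera_params("wrist");w,_=snapshot("wrist");cv2.imwrite("pics/e2.png",w[:,:,::-1])
# initial mark: first wrist view red mean ray with plane of near face known; angle
Z=R.from_euler("z",-11.6,degrees=True);C=np.array([440.2,-56.1,110])
def mark(p,K,E):
    hsv=cv2.cvtColor(p,cv2.COLOR_RGB2HSV);m=((hsv[...,0]<8)|(hsv[...,0]>172))&(hsv[...,1]>100);m=m.astype(np.uint8)
    n,l,st,ce=cv2.connectedComponentsWithStats(m)
    for i in range(1,n):
        if st[i,4]<4: continue
        r=E[:3,:3]@np.linalg.inv(K)@np.r_[ce[i],1]
        o=Z.inv().apply(E[:3,3]-C);r=Z.inv().apply(r)
        for f in(-8,8):
            q=o+r*(f-o[0])/r[0]
            if 50<np.hypot(q[1],q[2])<75: print("face",f,ce[i].round(),st[i,4],q.round(1),"ang",np.degrees(np.arctan2(-q[1],q[2])).round(1))
z=np.load("w.npz");mark(z["p"],z["K"],z["E"]);print("now");mark(w,c["K"],c["extrinsics"])
cs=camera_params("scene");mark(p,cs["K"],cs["extrinsics"])
E
```

```text
end t46.45 phi -25.1 pos [ 0.1 19.9 46.1] rad 50.2 ang -23.4 F [ 5.1 -2.4 -2.4] T [-0.213 -0.446  0.145] gap 14.3 M -0.150 jaw [ 1.     0.001 -0.   ]
face -8 [336. 246.] 16 [ -8.  -16.6  48. ] ang 19.0
now
```

View pics/e1.png

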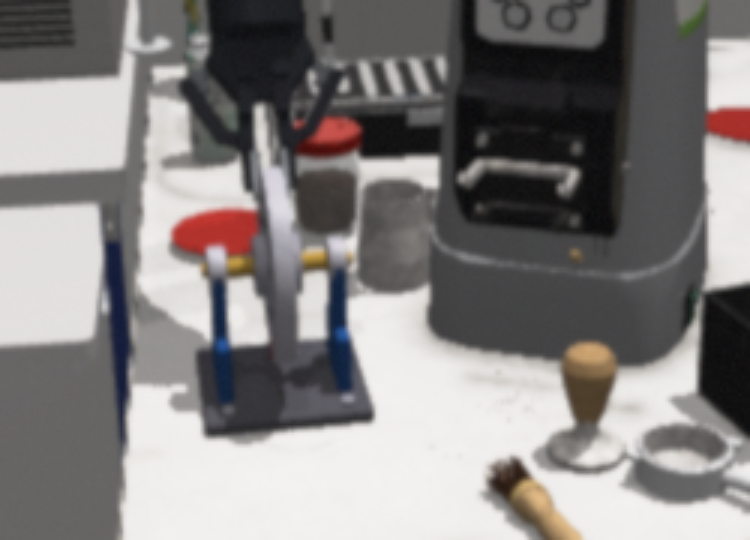

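View pics/e2.png

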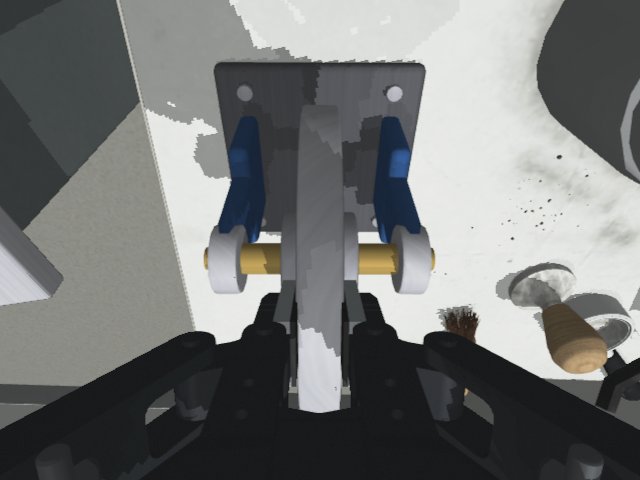

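The scene crop shows the disc gripped at its top and the bystanders in place. The wrist view shows the rim at (320,370) between both pads. The red mark is out of sight, as expected near 170°. Handing in.

```bash
python3 -c "
from bench import job;print(job.hand_in())"; python3 log.py final
```

```text
the job is handed in; nothing more can be done
None
the job is handed in; nothing more can be done
```

I turned the flywheel so its heavy side should point straight down, and handed the job in at about 46.5 s with the rim still gripped. No verdict is reported, so this rests on my own measurements.

- **How I felt for it:** I gripped the rim in three places, about 120° and 176° round from the first. From each I swept to and fro over roughly ±60°. A pass along the same arc with the jaws open, not touching the rim, took out the arm's own friction and weight.
- **Result:** The joint fit gives drag of 0.26 N m and a slug moment of 0.18 N m, both as the task describes. It puts the heavy side 29° (±1.2°) ahead of the first grip. The three pairs of grips gave 24°, 29° and 29°.
- **Final pose:** The tool stands at -25.1° in the third grip, which is where the fit puts the heavy side straight down. The gap is 14.3 mm, the resting force is about 6 N, and the rim is visibly between both pads. The other objects look undisturbed in the last picture.

**Checks that failed or disagreed:**
- The wrist force sensor was too noisy to find the heavy side; I used the joint efforts instead.
- Fitting each grip alone gave 102°, 45° and 18°, because of an error tied to tool angle. I trust only the joint fit, which removes it.
- I could not confirm the final angle by eye. The red mark started at about 20° and should now be near 170°, where no camera sees it.
- Regripping may have added a few degrees of error to the disc's position.

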